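Step pack and V-block for a crankshaft rest

TASK

Build a crankshaft rest: stack all the loose aluminium packing plates on the steel stand, longest at the bottom and shortest on top, each centred and lengthwise along the stand, and press each one down firmly to feel that it lies flat before you add the next. Only then slide the vise open, lift the V-block out, stand it groove up and lengthwise in the middle of the pack and press it down flat too; finish by sliding the empty vise shut. Leave everything else on the bench where it is.

Things in the scene. Friction and masses are not known exactly. Their poses are not given: they have to be found in the camera images.
- plate_140: bare aluminium packing plate, 140 long (its x axis) x 60 wide x 12 mm thick, two small bolt holes marked near its ends; starts flat on the bench; origin at the centre of its underside, z up. Mass 0.1 to 0.36 kg
- plate_120: bare aluminium packing plate, 120 long (its x axis) x 60 wide x 12 mm thick, two small bolt holes marked near its ends; starts flat on the bench; origin at the centre of its underside, z up. May be absent. Mass 0.1 to 0.36 kg
- plate_100: bare aluminium packing plate, 100 long (its x axis) x 60 wide x 12 mm thick, two small bolt holes marked near its ends; starts flat on the bench; origin at the centre of its underside, z up. May be absent. Mass 0.1 to 0.36 kg
- plate_80: bare aluminium packing plate, 80 long (its x axis) x 60 wide x 12 mm thick, two small bolt holes marked near its ends; starts flat on the bench; origin at the centre of its underside, z up. May be absent. Mass 0.1 to 0.36 kg
- v_block: steel V-block, 60 long (x axis, along the V groove) x 50 wide x 28 mm high, about 0.4 kg; V open at the top, 30 mm wide between two flat rims 10 mm wide. Origin: centre of its underside, z up. Starts groove up on the vise bed, 35 mm above the bench, groove along the jaws; grip it there across its 60 mm length, low down, at the free groove ends (solid over its lowest 16 mm)
- stand: low steel stand fixed to the bench, a flat slab 180 (its x axis) x 130 mm on a slightly smaller foot, top 25 mm above the bench; origin at the centre of its underside. The pack is built on it, plates lengthwise along the stand
- stand_top (a point): the centre of the stand's flat top, 25 mm above the bench. A press of 10 to 25 N straight down, kept up for half a second, is firm enough for each item
- vise: low blue-painted vise fixed to the bench, 250 long (x axis) x 84 mm wide, bed 35 mm above the bench; fixed jaw on its +x side, sliding jaw on its -x side, each 100 mm wide, top 74 mm above the bench. Origin on the bench under the middle of the closed jaws' gap
- jaw (a joint): sliding jaw of the vise, m: 0 closed (faces 52 mm apart), growing as it slides to the vise's -x, end stop at 0.060. No screw or spring: it slides under about 3 N and stays where left. A steel lip on it reaches 8 mm over the V-block's edge, 3 mm above it; open the jaw by 30 mm or more to clear it
- jaw_grip (a point): middle of the upright grip plate on the sliding jaw, 100 mm above the bench, moves with the jaw; the plate is 14 thick along the vise's x, 50 wide along its y, and stands 74 to 110 mm above the bench: pinch it from above along the vise's x
- bottle: bystander: white plastic bottle with a red cap, 72 mm across, 190 mm tall; origin under its centre
- piston: bystander: aluminium engine piston, upright, 74 mm across, 62 mm tall; origin under its centre
- wrench: bystander: steel wrench lying flat, 190 mm long; origin near its middle
- screwdriver: bystander: screwdriver lying flat, 180 mm long; origin near its middle
- mug: bystander: white mug, 80 mm across, 90 mm tall; origin under its centre
- gear: bystander: dark steel ring gear lying flat, 84 mm across, 22 mm high; origin under its centre
Mind the look-alikes: they are no part of the job. What is shaped like the plate_140 but orange is not meant.

How it is judged:
By the outcome, as a careful person would: the job done as asked, in the order asked, and still so for the second after the job is handed in, with the robot touching nothing.
Of plate_120, plate_100, plate_80 only 2 to 3 are there at a start; the rules pass over those that are not, and their reading is None.
At some moment in a run one of plate_140 may be knocked a few centimetres aside while the robot is not near it.
Once in a run the grip may slacken for a moment while it holds something.
It also fails if it takes over 210 s, if anything falls off the work surface, if the arm or the gripper's body presses on something with over 40 N, if the wrist force passes 120 N, or if a joint passes its speed limit or range.

ROBOT

A 7-joint arm with a two-finger parallel gripper is mounted at the origin on the work surface. World frame = base frame: x ahead of the robot, y to its left, z up, the work surface at z = 0. Lengths are in mm, angles in rad, forces in N, time in s.
With the tool pointing down it reaches from about 400 to 875 mm from the base axis. Payload 4.4 kg.
Tool frame: the origin (TCP) lies midway between the tips of the shut fingers; the grasp point (between the pads) lies 19 mm behind it; z points along the fingers, y is the direction in which the jaws open and shut (so a half turn about z gives the same grasp; the last joint's range is limited). The gripper opens to 85 mm and grips with 20 to 120 N. Pads are 22 mm wide; open, the fingers measure 114 mm over their backs; the gripper's body (76 mm by 85 mm) begins 54 mm behind the grasp point. The pads swing forward as they close: fully open they stand 13 mm farther back than shut.
Start: joints at [-1.255, 0.628, 0.038, 1.517, -0.027, 0.996, -0.02], TCP at [242.162, 603.221, 231.313] pointing down, gripper open.
Joint ranges: [-3.06, 3.06], [-0.37, 2.12], [-1.25, 1.32], [0.18, 2.47], [-1.1, 4.24], [0.23, 1.98], [-2.94, 2.94]. Speed limits (rad/s): [2.57, 2.57, 3.14, 3.14, 3.14, 3.14, 3.14].

INTERFACE

Orientations are given as a 3x3 rotation matrix whose columns are the frame's x, y, z axes.
In Python, from station import monitor, vision, ticket, finder gives the robot as it stands.
- The arm moves only by the tool arm_command, never from a script. Its argument "motion" is a list of rows, each a list of 7 numbers: the finger opening in mm, from 0 to 85.4, then the shift along the tool's x, y, z in mm, then the turn, a rotation vector about the tool's x, y, z in rad. A call has 1 to 12 rows; each row is the pose to reach, as a shift and turn from the pose commanded when the call began, along the tool's axes at that moment; what a row does not reach only later rows make up. A row lasts 1/12 s, in which the tool goes at most 41.7 mm and 7.16 degrees, less where a joint would pass 70% of its speed; a pose out of reach is approached as far as the arm can. A call with a gripper value outside its range is refused whole. The fingers move at their own pace and stop on an object; the grip force is fixed at half the most. Time passes only in rows, so rows that repeat a pose let the fingers close. It gives the time, the measured TCP pose, the force and the opening at its end, in the units of the state.
- monitor.observe(): the state, without advancing time (a new reading comes with each control period).
- vision.get_image(name): name is "scene" or "top" or "wrist"; returns (picture, depth): 480x640x3 uint8, blue, green, red; 480x640 float32, mm along the optical axis (not along the pixel's ray), 0 where there is no reading.
- vision.camera_model(name): a dict with "camera_matrix" (3x3 intrinsics, pixels), "world_from_camera" (4x4, takes a point from camera to world coordinates). Camera axes: x right, y down, z forward; pixel columns grow to the right and rows downward; lengths in mm; the calibration is good to about 2 mm. A picture is of the moment at which its call begins: read the wrist's pose just before it. camera_model takes no time and is no camera call; for the wrist camera it gives the pose at the moment of the call.
- ticket.sign_off(): hands the job in, once; it reports no verdict.
Trained networks look in the newest picture that a camera, given by its name, has taken for a name from the list of things; names that differ only in an ending like _2 or _b are one class to them, and where a whole thing is asked for, a point or a joint stands for the part that bears it (a point fixed in the world has none). Each returns a list of dicts, best first, with "conf" (0 to 1); they miss things now and then, are a little off and sometimes report something else, mostly with a low value. They report only what shows in the picture. A call takes as long as a camera call. They do not tell look-alikes from the thing itself.
- finder.spot_in(target, camera): "location" ([x, y, z] in mm, in world coordinates, good to about 4 mm: the middle of the surface that is visible of it).
- finder.outline_of(target, camera): "region" (480x640 bool, what is visible of it).
The state is a dict: "t": time; "q": joint angles; "dq": joint speeds; "effort": joint torques, N m; "ee_pos": TCP position; "ee_rot": TCP orientation; "contact_force": force on the tool from outside, world axes, zero at the start; "wrist_torque": the same for the moment, N m; "opening": finger opening in mm.
Only numpy, scipy, OpenCV 4.12 (cv2) and the standard library are available. Lean on these libraries where they do the work, as an engineer would, in place of code of your own. Each camera call takes 0.05 s, during which the arm holds its last target. There are 200 camera calls.

## Working session

There is one attempt and no reset: what is moved stays moved. The work goes in short steps, Python scripts to look and compute and a tool call to move; the robot and the scene stay as the last step left them, time stands still between calls to the robot, and variables do not carry over. Pictures are saved under pics/ and viewed, about 12 in all and at most 16, crops included, and the job is handed in when it is done.

Besides the shell and the picture viewer there is one more tool, called after "Request:" as a command line: name --pt "numbers of a row" for each row, then --argument value for the rest. arm_command: Moves the arm, as the interface text tells. Its arguments: {"type":"object","properties":{"motion":{"type":"array","items":{"type":"array","items":{"type":"number"}}}},"required":["motion"]}

```bash
mkdir -p pics; ls; cat > h.py <<'E'
import sys,numpy as np,cv2
from station import monitor,vision,ticket,finder
def world(cam,depth,u,v,M=None):
    M=M or vision.camera_model(cam);K=np.array(M["camera_matrix"]);T=np.array(M["world_from_camera"])
    u=np.asarray(u,float);v=np.asarray(v,float);d=depth[np.asarray(v,int),np.asarray(u,int)]
    p=np.stack([(u-K[0,2])/K[0,0]*d,(v-K[1,2])/K[1,1]*d,d],-1)
    return p@T[:3,:3].T+T[:3,3]
E
python3 - <<'E'
from h import *
s=monitor.observe();print(s["t"],s["ee_pos"],np.round(s["ee_rot"],3),s["opening"])
for c in("top","scene"):
    im,d=vision.get_image(c);cv2.imwrite(f"pics/{c}0.png",im);np.save(f"{c}0.npy",d)
    if c=="top":
        print(vision.camera_model(c))
        for n in "plate_140 plate_120 plate_100 plate_80 v_block stand vise jaw_grip bottle piston wrench screwdriver mug gear".split():
            print(n,[(np.round(r["location"]).tolist(),round(r["conf"],2)) for r in finder.spot_in(n,c)])
print(monitor.observe()["t"])
E
```

```text
pics
0.0 [241.92913483 602.64791623 230.40022676] [[-0.928  0.373 -0.001]
 [ 0.373  0.928 -0.002]
 [-0.    -0.002 -1.   ]] 85.29714802722721
{'camera_matrix': array([[497.44701421,   0.        , 309.22362446],
       [  0.        , 497.44701421, 239.66444428],
       [  0.        ,   0.        ,   1.        ]]), 'world_from_camera': array([[ 1.52337315e-02, -9.95109003e-01,  9.76012583e-02,
         4.24185060e+02],
       [-9.99724372e-01, -1.34146334e-02,  1.92672739e-02,
        -2.29417760e+01],
       [-1.78637527e-02, -9.78678691e-02, -9.95039078e-01,
         1.17550780e+03],
       [ 0.00000000e+00,  0.00000000e+00,  0.00000000e+00,
         1.00000000e+00]])}
plate_140 [([621.0, -179.0, 9.0], 0.82), ([453.0, -332.0, 16.0], 0.7), ([292.0, -302.0, 14.0], 0.64), ([426.0, -203.0, 8.0], 0.58), ([510.0, 22.0, 26.0], 0.36)]
plate_120 [([621.0, -179.0, 9.0], 0.82), ([453.0, -332.0, 16.0], 0.7), ([292.0, -302.0, 14.0], 0.64), ([426.0, -203.0, 8.0], 0.58), ([510.0, 22.0, 26.0], 0.36)]
plate_100 [([621.0, -179.0, 9.0], 0.82), ([453.0, -332.0, 16.0], 0.7), ([292.0, -302.0, 14.0], 0.64), ([426.0, -203.0, 8.0], 0.58), ([510.0, 22.0, 26.0], 0.36)]
plate_80 [([621.0, -179.0, 9.0], 0.82), ([453.0, -332.0, 16.0], 0.7), ([292.0, -302.0, 14.0], 0.64), ([426.0, -203.0, 8.0], 0.58), ([510.0, 22.0, 26.0], 0.36)]
v_block [([534.0, 297.0, 56.0], 0.69)]
stand []
vise [([510.0, 297.0, 35.0], 0.83)]
jaw_grip [([488.0, 307.0, 73.0], 0.62)]
bottle [([719.0, 217.0, 126.0], 0.84)]
piston [([689.0, 159.0, 60.0], 0.7)]
wrench [([367.0, 114.0, 11.0], 0.8)]
screwdriver [([360.0, -117.0, 18.0], 0.77)]
mug [([734.0, -226.0, 39.0], 0.71)]
gear [([708.0, -59.0, 22.0], 0.9)]
0.8
```

View pics/top0.png

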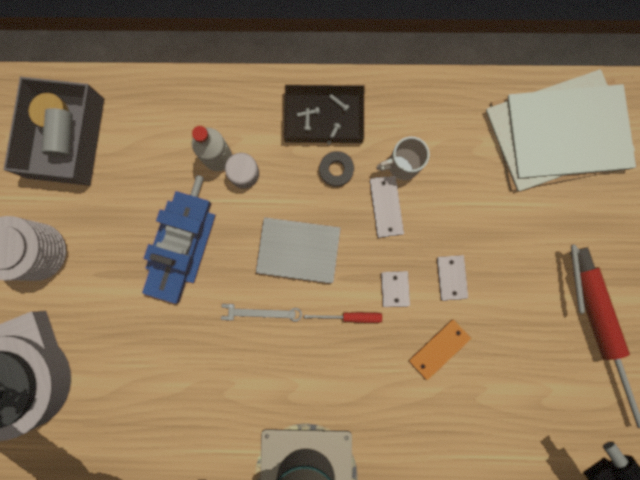

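Top view: three bare aluminium plates at about (387,207), (452,278) and (395,289). The orange look-alike is at (440,349), the stand at (298,250), and the vise at (180,247) with its grip plate at (160,258).

```bash
cat >> h.py <<'E'
def plane(cam,uv,z,M=None):
    M=M or vision.camera_model(cam);K=np.array(M["camera_matrix"]);T=np.array(M["world_from_camera"])
    uv=np.atleast_2d(np.asarray(uv,float))
    r=np.c_[(uv[:,0]-K[0,2])/K[0,0],(uv[:,1]-K[1,2])/K[1,1],np.ones(len(uv))]@T[:3,:3].T
    return T[:3,3]+r*((z-T[2,3])/r[:,2])[:,None]
def rect(cam,mask,z,M=None):
    "min-area rectangle of a mask on the plane z: centre, long, short, yaw of long axis"
    c=max(cv2.findContours(mask.astype(np.uint8),cv2.RETR_EXTERNAL,cv2.CHAIN_APPROX_NONE)[0],key=cv2.contourArea)
    w=plane(cam,c[:,0],z,M)[:,:2].astype(np.float32)
    b=cv2.boxPoints(cv2.minAreaRect(w));e=[b[1]-b[0],b[2]-b[1]];l=[np.hypot(*x) for x in e];k=int(np.argmax(l))
    a=np.arctan2(e[k][1],e[k][0]);a=(a+np.pi/2)%np.pi-np.pi/2
    return np.round(b.mean(0),1),round(float(l[k]),1),round(float(l[1-k]),1),round(float(a),3)
E
python3 - <<'E'
from h import *
im,d=vision.get_image("top");M=vision.camera_model("top")
for n,z in(("plate_140",12),("stand",25),("v_block",63),("vise",35)):
    for r in finder.outline_of(n,"top"):
        m=r["region"];v,u=np.nonzero(m);col=im[m].mean(0)
        print(n,round(r["conf"],2),(int(u.mean()),int(v.mean())),col.round(),rect("top",m,z,M),"medz",np.median(world("top",d,u,v,M)[:,2]).round(1))
# bright grey segmentation for stand
cv2.imwrite("pics/crop1.png",np.hstack([cv2.resize(im[140:320,130:360],None,fx=1.7,fy=1.7,interpolation=2),cv2.resize(im[170:350,360:480],None,fx=1.7,fy=1.7,interpolation=2)]))
im,d=vision.get_image("wrist");cv2.imwrite("pics/w0.png",im);print(vision.camera_model("wrist"))
s=monitor.observe();print(s["ee_pos"],s["t"])
E
```

```text
plate_140 0.95 (440, 348) [ 59. 117. 177.] (array([ 292.6, -303.6], dtype=float32), 138.6, 61.7, -0.825) medz 12.3
plate_140 0.93 (452, 277) [152. 161. 172.] (array([ 456.4, -333.6], dtype=float32), 101.9, 62.4, 0.093) medz 12.4
plate_140 0.73 (386, 206) [151. 160. 171.] (array([ 620.8, -181.2], dtype=float32), 141.2, 62.1, 0.134) medz 12.5
plate_140 0.69 (395, 288) [155. 164. 175.] (array([ 426.9, -202.1], dtype=float32), 79.2, 61.1, 0.055) medz 12.4
plate_140 0.51 (336, 168) [71. 82. 90.] (array([710.3, -63. ], dtype=float32), 85.5, 84.4, -1.102) medz 22.3
stand 0.76 (298, 249) [142. 153. 155.] (array([514.8,  25.1], dtype=float32), 183.8, 134.0, 1.453) medz 25.3
v_block 0.85 (178, 238) [114. 121. 123.] (array([530.5, 296.3], dtype=float32), 67.4, 49.4, 1.285) medz 56.3
vise 0.74 (178, 244) [110.  85.  73.] (array([539.3, 299.4], dtype=float32), 297.1, 134.0, -0.288) medz 35.8
{'camera_matrix': array([[335.15360866,   0.        , 316.7995225 ],
       [  0.        , 335.15360866, 239.4402735 ],
       [  0.        ,   0.        ,   1.        ]]), 'world_from_camera': array([[ 3.73178967e-01,  8.76496837e-01,  3.04122925e-01,
         1.64567030e+02],
       [ 9.27759366e-01, -3.52513406e-01, -1.22461654e-01,
         6.35363212e+02],
       [-1.29844308e-04,  3.27853005e-01, -9.44728739e-01,
         3.73626826e+02],
       [ 0.00000000e+00,  0.00000000e+00,  0.00000000e+00,
         1.00000000e+00]])}
[242.12002302 603.21824318 231.28898182] 1.1
```

View pics/crop1.png

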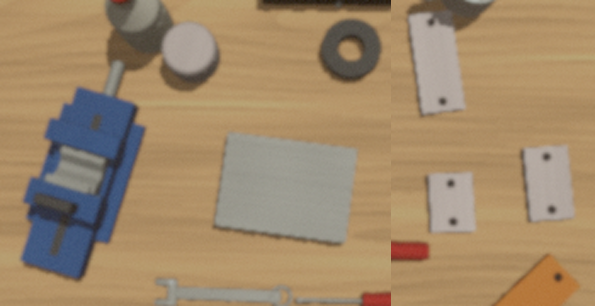

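View pics/scene0.png

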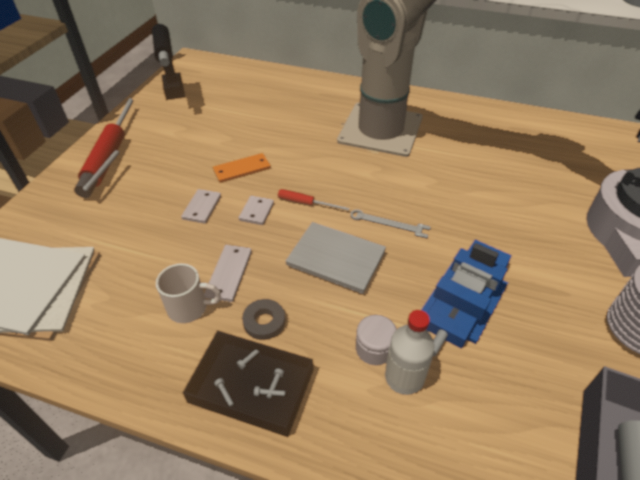

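Plates present: 140 at (386,206) px, 100 at (452,277) and 80 at (395,288). There is no 120. The look-alike to avoid is the orange 140-size plate at (440,348), and the stand at (298,249) and ring gear at (336,168) also came up as weak "plate" hits. I choose the bare grey 141x62 mm plate at (386,206), and the crop confirms it is bare metal with two holes.

```bash
cat > g.py <<'E'
# usage: g.py x y z plate_yaw : shift+turn from here so TCP is there, pointing down, jaws across plate_yaw
from h import *
from scipy.spatial.transform import Rotation as Ro
def goal(x,y,z,a):
    s=monitor.observe();R=np.array(s["ee_rot"]);p=np.array(s["ee_pos"]);best=None
    for k in(-1,1):
        b=a+k*np.pi/2;Y=np.array([np.cos(b),np.sin(b),0]);Z=np.array([0,0,-1.])
        T=np.c_[np.cross(Y,Z),Y,Z];rv=Ro.from_matrix(R.T@T).as_rotvec()
        if best is None or np.linalg.norm(rv)<np.linalg.norm(best):best=rv
    print("t",round(s["t"],2),"pos",p.round(1),"F",np.round(s["contact_force"],1),"op",round(s["opening"],1),"q",np.round(s["q"],2))
    print("shift",(R.T@(np.array([x,y,z])-p)).round(1),"turn",best.round(3))
if __name__=="__main__": goal(*map(float,sys.argv[1:5]))
E
python3 g.py 621 -181 150 0.134
```

```text
t 1.1 pos [242.1 603.2 231.3] F [-0.1 -0.1 -0.8] op 85.4 q [-1.25  0.63  0.04  1.52 -0.03  1.   -0.02]
shift [-643.8 -586.6   81.3] turn [-0.    -0.    -0.516]
```

Request:
arm_command --pt "85 -643.8 -586.6 60 0 0 -0.516" --pt "85 -643.8 -586.6 60 0 0 -0.516" --pt "85 -643.8 -586.6 60 0 0 -0.516" --pt "85 -643.8 -586.6 60 0 0 -0.516" --pt "85 -643.8 -586.6 60 0 0 -0.516" --pt "85 -643.8 -586.6 60 0 0 -0.516" --pt "85 -643.8 -586.6 60 0 0 -0.516" --pt "85 -643.8 -586.6 60 0 0 -0.516" --pt "85 -643.8 -586.6 60 0 0 -0.516" --pt "85 -643.8 -586.6 60 0 0 -0.516" --pt "85 -643.8 -586.6 60 0 0 -0.516" --pt "85 -643.8 -586.6 60 0 0 -0.516"

```text
t: 2.1
ee_pos: [459.9, 152.2, 197.1]
ee_rot: [[-0.991, -0.134, 0.001], [-0.134, 0.991, 0.0], [-0.001, 0.0, -1.0]]
contact_force: [0.5, -0.2, -0.3]
opening: 85.0
```

```bash
python3 g.py 621 -181 150 0.134
```

```text
t 2.1 pos [459.9 152.2 197.1] F [ 0.5 -0.2 -0.3] op 85.0 q [-0.31  0.44 -0.1   2.01  0.06  0.69  1.26]
shift [-114.9 -351.8   47.2] turn [0.    0.001 0.   ]
```

Request:
arm_command --pt "85 -115 -352 47 0 0 0" --pt "85 -115 -352 47 0 0 0" --pt "85 -115 -352 47 0 0 0" --pt "85 -115 -352 47 0 0 0" --pt "85 -115 -352 47 0 0 0" --pt "85 -115 -352 47 0 0 0" --pt "85 -115 -352 47 0 0 0" --pt "85 -115 -352 47 0 0 0" --pt "85 -115 -352 47 0 0 0" --pt "85 -115 -352 47 0 0 0" --pt "85 -115 -352 47 0 0 0" --pt "85 -115 -352 47 0 0 0"

```text
t: 3.1
ee_pos: [619.9, -178.6, 149.6]
ee_rot: [[-0.991, -0.134, -0.001], [-0.134, 0.991, 0.001], [0.001, 0.001, -1.0]]
contact_force: [-0.6, 0.8, -0.3]
opening: 85.0
```

```bash
cat > look.py <<'E'
# look.py cam z name : rects of plates seen, at top plane z
from h import *
cam,z=sys.argv[1],float(sys.argv[2]);n=sys.argv[3] if len(sys.argv)>3 else "plate_140"
M=vision.camera_model(cam);im,d=vision.get_image(cam)
if len(sys.argv)>4: cv2.imwrite(f"pics/{sys.argv[4]}.png",im)
for r in finder.outline_of(n,cam):
    m=r["region"];v,u=np.nonzero(m);w=world(cam,d,u,v,M);print(round(r["conf"],2),(int(u.mean()),int(v.mean())),im[m].mean(0).round(),rect(cam,m,z,M),"medz",np.median(w[:,2]).round(1), "edge" if u.min()<2 or u.max()>637 or v.min()<2 or v.max()>477 else "")
E
python3 look.py wrist 12 plate_140 w1; python3 look.py top 12; python3 g.py 621 -181 -2 0.134
```

```text
0.75 (319, 11) [185. 191. 202.] (array([ 463.6, -198.9], dtype=float32), 60.2, 17.2, -1.437) medz 11.4 edge
0.65 (313, 218) [183. 188. 200.] (array([ 620.9, -180.7], dtype=float32), 141.8, 61.4, 0.139) medz 11.8 
0.64 (135, 26) [190. 196. 208.] (array([ 489.2, -328.3], dtype=float32), 63.7, 35.9, -1.475) medz 11.6 edge
0.91 (387, 214) [147. 155. 165.] (array([ 596.4, -185. ], dtype=float32), 91.8, 64.9, 0.139) medz 12.5 
0.86 (389, 286) [165. 174. 184.] (array([ 425.9, -188.6], dtype=float32), 78.8, 39.5, 0.001) medz 12.2 
t 3.3 pos [ 620.2 -177.4  150.3] F [-1.   0.2  0.2] op 84.7 q [ 0.3   0.71 -0.1   1.61  0.09  0.83  1.87]
shift [ -0.3  -3.8 152.3] turn [0.001 0.    0.003]
```

View pics/w1.png

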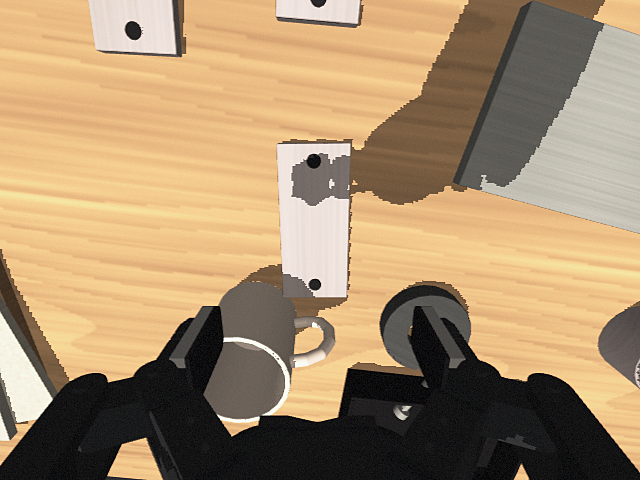

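The wrist view shows the bare plate at (313,218), its end close to the mug handle. The wrist and top fits agree at (621,-181) with yaw 0.139. Descending.

Request:
arm_command --pt "80 0 -3.8 35 0 0 0.003" --pt "80 0 -3.8 70 0 0 0.003" --pt "80 0 -3.8 105 0 0 0.003" --pt "80 0 -3.8 130 0 0 0.003" --pt "80 0 -3.8 143 0 0 0.003" --pt "80 0 -3.8 149 0 0 0.003" --pt "80 0 -3.8 152 0 0 0.003" --pt "80 0 -3.8 152 0 0 0.003"

```text
t: 3.97
ee_pos: [621.6, -182.9, -1.2]
ee_rot: [[-0.991, -0.131, 0.001], [-0.131, 0.991, -0.0], [-0.001, -0.0, -1.0]]
contact_force: [0.4, -0.7, 0.5]
opening: 80.0
```

Request:
arm_command --pt "50 0 0 0 0 0 0" --pt "50 0 0 0 0 0 0" --pt "50 0 0 0 0 0 0" --pt "50 0 0 0 0 0 0" --pt "50 0 0 0 0 0 0" --pt "50 0 0 0 0 0 0"

```text
t: 4.47
ee_pos: [621.9, -182.9, 0.2]
ee_rot: [[-0.991, -0.131, 0.003], [-0.131, 0.991, -0.0], [-0.003, -0.001, -1.0]]
contact_force: [-1.6, 1.1, 6.4]
opening: 58.1
```

Request:
arm_command --pt "40 0 0 -5 0 0 0" --pt "40 0 0 -15 0 0 0" --pt "40 0 0 -35 0 0 0" --pt "40 0 0 -60 0 0 0" --pt "40 0 0 -90 0 0 0" --pt "40 0 0 -110 0 0 0" --pt "40 0 0 -110 0 0 0"

```text
t: 5.05
ee_pos: [624.2, -184.3, 113.9]
ee_rot: [[-0.991, -0.13, 0.01], [-0.13, 0.991, -0.003], [-0.009, -0.004, -1.0]]
contact_force: [1.0, -0.5, -1.9]
opening: 57.8
```

```bash
python3 g.py 514.8 25 110 1.453; python3 look.py wrist 120 plate_140 w2;python3 look.py wrist 25 stand
```

```text
t 5.05 pos [ 624.2 -184.3  113.9] F [ 1.  -0.5 -1.9] op 57.8 q [ 0.3   0.76 -0.09  1.63  0.1   0.75  1.86]
shift [ 81.2 221.8   2.3] turn [-0.009  0.005 -1.322]
0.87 (117, 18) [182. 188. 199.] (array([ 516.5, -268.2], dtype=float32), 35.8, 11.7, -1.442) medz 11.6 edge
0.73 (315, 280) [169. 174. 185.] (array([ 622.8, -184.2], dtype=float32), 140.1, 62.9, 0.153) medz 125.2 
0.43 (361, 1) [ 90. 102. 117.] (array([ 500.5, -185.6], dtype=float32), 10.6, 1.2, -1.442) medz 2.7 edge
0.58 (578, 118) [126. 135. 137.] (array([512.1, -11.4], dtype=float32), 124.5, 120.9, -0.116) medz 24.5 edge
```

View pics/w2.png

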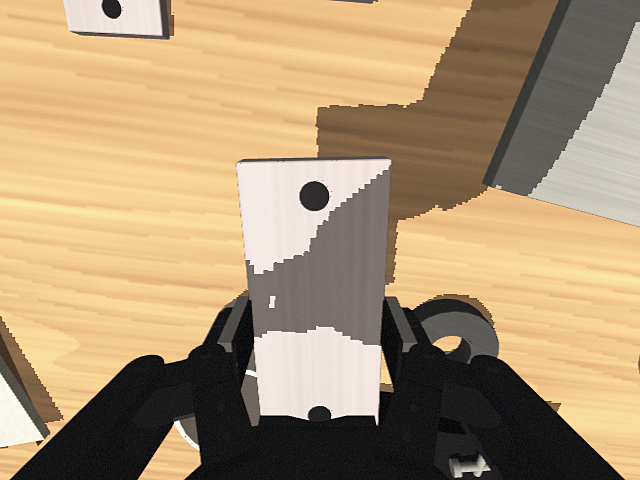

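Holding the plate centred, confirmed at (315,280) in the wrist view. I will turn the other way (+1.82) to stay clear of the last joint's limit.

Request:
arm_command --pt "40 5 14 0 0 0 0.12" --pt "40 10 28 0 0 0 0.24" --pt "40 15 42 0 0 0 0.36" --pt "40 20 56 0 0 0 0.48" --pt "40 25 70 0 0 0 0.6" --pt "40 31 85 0 0 0 0.72" --pt "40 36 100 0 0 0 0.84" --pt "40 42 115 0 0 0 0.96" --pt "40 47 130 0 0 0 1.08" --pt "40 53 145 0 0 0 1.2" --pt "40 58 160 0 0 0 1.32" --pt "40 64 175 0 0 0 1.44"

```text
t: 6.25
ee_pos: [533.0, -17.3, 106.5]
ee_rot: [[-0.253, 0.967, -0.003], [0.967, 0.253, -0.0], [0.0, -0.003, -1.0]]
contact_force: [0.1, -0.4, -2.2]
opening: 57.9
```

```bash
python3 g.py 514.8 25 60 1.453
```

```text
t 6.25 pos [533.  -17.3 106.5] F [ 0.1 -0.4 -2.2] op 57.9 q [-0.23  0.67  0.32  1.96 -0.37  0.57  0.6 ]
shift [45.6 -6.8 46.6] turn [-0.003  0.     0.374]
```

Request:
arm_command --pt "40 15 -2 5 0 0 0.12" --pt "40 30 -4 15 0 0 0.24" --pt "40 40 -6 30 0 0 0.36" --pt "40 45.5 -7 46 0 0 0.374" --pt "40 45.5 -7 46 0 0 0.374" --pt "40 45.5 -7 46 0 0 0.374"

```text
t: 6.75
ee_pos: [514.5, 24.1, 60.6]
ee_rot: [[0.11, 0.994, -0.004], [0.994, -0.11, -0.001], [-0.001, -0.004, -1.0]]
contact_force: [0.3, -0.5, -2.0]
opening: 57.8
```

```bash
python3 look.py wrist 25 stand w3; python3 look.py wrist 71;python3 look.py top 25 stand;python3 g.py 514.8 25 25.5 1.453;
```

```text
0.75 (313, 187) [150. 160. 163.] (array([516.9,  53.4], dtype=float32), 129.7, 125.7, -0.115) medz 24.7 
0.58 (315, 280) [164. 169. 179.] (array([517.5,  28.7], dtype=float32), 134.3, 61.5, 1.481) medz 73.6 
0.68 (323, 259) [141. 153. 157.] (array([507.3, -25.9], dtype=float32), 133.5, 83.1, -0.143) medz 25.6 
0.59 (320, 249) [162. 170. 180.] (array([517. , -22.9], dtype=float32), 63.2, 48.8, -0.099) medz 74.7 
t 7.05 pos [516.5  23.5  62.6] F [-0.6 -0.9 -2.3] op 58.1 q [-0.33  0.74  0.36  2.03 -0.55  0.47  0.33]
shift [ 1.3 -1.9 37.1] turn [ 0.001 -0.     0.005]
```

View pics/w3.png

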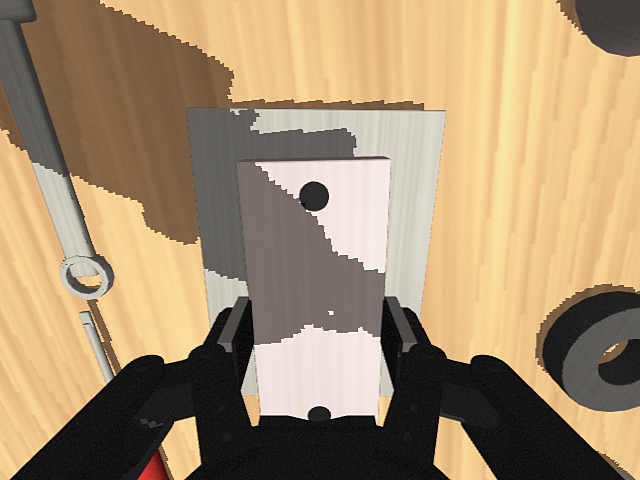

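The held plate is at (315,280) with the stand square under it: top edge corners (188,108) and (445,111), fitted stand centre (514,26). Lowering.

Request:
arm_command --pt "40 1 -2 15 0 0 0.005" --pt "40 1 -2 27 0 0 0.005" --pt "40 1 -2 32 0 0 0.005" --pt "40 1 -2 35 0 0 0.005" --pt "40 1 -2 36.5 0 0 0.005" --pt "40 1 -2 37.5 0 0 0.005" --pt "40 1 -2 37.5 0 0 0.005"

```text
t: 7.63
ee_pos: [514.2, 25.0, 25.2]
ee_rot: [[0.117, 0.993, 0.001], [0.993, -0.117, 0.0], [0.0, 0.001, -1.0]]
contact_force: [-0.6, -0.0, 0.6]
opening: 57.8
```

Request:
arm_command --pt "70 0 0 0 0 0 0" --pt "75 0 0 0 0 0 0" --pt "80 0 0 0 0 0 0" --pt "80 0 0 0 0 0 0"

```text
t: 7.97
ee_pos: [514.3, 25.4, 24.7]
ee_rot: [[0.117, 0.993, 0.001], [0.993, -0.117, 0.0], [0.0, 0.001, -1.0]]
contact_force: [-0.2, 0.0, -0.0]
opening: 79.6
```

Request:
arm_command --pt "80 0 0 -10 0 0 0" --pt "80 0 0 -35 0 0 0" --pt "40 0 0 -40 0 0 0" --pt "0 0 0 -40 0 0 0" --pt "0 0 0 -40 0 0 0" --pt "0 0 0 -40 0 0 0" --pt "0 0 0 -40 0 0 0" --pt "0 0 0 -40 0 0 0"

```text
t: 8.63
ee_pos: [513.4, 25.3, 63.8]
ee_rot: [[0.117, 0.993, -0.001], [0.993, -0.117, -0.0], [-0.0, -0.001, -1.0]]
contact_force: [-1.0, 0.2, -0.5]
opening: 6.7
```

```bash
python3 look.py wrist 37; python3 g.py 514 26 37 1.453;
```

```text
0.69 (317, 233) [155. 160. 171.] (array([515.1,  28. ], dtype=float32), 139.7, 59.5, 1.477) medz 36.7 
t 8.73 pos [513.6  25.3  63.9] F [0.1 0.8 0.1] op 0.1 q [-0.34  0.73  0.36  2.03 -0.56  0.47  0.32]
shift [ 0.8  0.3 26.9] turn [-0.001  0.     0.001]
```

Request:
arm_command --pt "0 0 0 12 0 0 0" --pt "0 0 0 22 0 0 0" --pt "0 0 0 25 0 0 0" --pt "0 0 0 26.5 0 0 0" --pt "0 0 0 27.5 0 0 0" --pt "0 0 0 28 0 0 0" --pt "0 0 0 28 0 0 0"

```text
t: 9.32
ee_pos: [513.1, 25.3, 37.1]
ee_rot: [[0.117, 0.993, -0.001], [0.993, -0.117, 0.001], [0.001, -0.002, -1.0]]
contact_force: [-3.9, -0.4, 7.7]
opening: -0.3
```

Request:
arm_command --pt "0 0 0 0.7 0 0 0" --pt "0 0 0 1.2 0 0 0" --pt "0 0 0 1.2 0 0 0"

```text
t: 9.57
ee_pos: [513.1, 25.3, 37.0]
ee_rot: [[0.117, 0.993, -0.001], [0.993, -0.117, 0.002], [0.001, -0.001, -1.0]]
contact_force: [-5.4, 0.4, 19.9]
opening: 0.1
```

Request:
arm_command --pt "0 0 0 -0.2 0 0 0" --pt "0 0 0 -0.2 0 0 0" --pt "0 0 0 -0.2 0 0 0" --pt "0 0 0 -0.2 0 0 0" --pt "0 0 0 -0.2 0 0 0" --pt "0 0 0 -0.2 0 0 0" --pt "0 0 0 -0.2 0 0 0" --pt "0 0 0 -0.2 0 0 0" --pt "0 0 0 -0.2 0 0 0"

```text
t: 10.32
ee_pos: [513.1, 25.3, 37.0]
ee_rot: [[0.117, 0.993, -0.001], [0.993, -0.117, 0.001], [0.001, -0.001, -1.0]]
contact_force: [-5.8, 0.5, 17.5]
opening: -0.3
```

Request:
arm_command --pt "0 0 0 -10 0 0 0" --pt "0 0 0 -40 0 0 0" --pt "80 0 0 -80 0 0 0" --pt "80 0 0 -110 0 0 0" --pt "80 0 0 -110 0 0 0"

```text
t: 10.73
ee_pos: [517.7, 24.8, 151.0]
ee_rot: [[0.117, 0.993, 0.01], [0.993, -0.117, 0.0], [0.002, 0.01, -1.0]]
contact_force: [0.5, 0.5, -0.4]
opening: 35.7
```

```bash
python3 look.py wrist 37; python3 look.py top 12; python3 g.py 456 -333 140 0.093
```

```text
0.89 (310, 223) [183. 189. 201.] (array([514.9,  27.1], dtype=float32), 141.1, 60.1, 1.483) medz 36.8 
0.89 (278, 406) [137. 142. 153.] (array([ 461.8, -145.3], dtype=float32), 23.8, 22.7, -0.08) medz 10.9 
0.58 (164, 477) [20. 42. 88.] (array([ 327.6, -224.5], dtype=float32), 11.6, 6.0, -0.134) medz 2.4 edge
0.96 (318, 251) [161. 169. 179.] (array([513. , -16.9], dtype=float32), 61.5, 56.1, -0.096) medz 37.6 
0.94 (452, 277) [159. 168. 179.] (array([ 454.9, -334. ], dtype=float32), 97.8, 62.6, 0.07) medz 12.4 
0.71 (439, 348) [ 63. 123. 183.] (array([ 291.2, -303.2], dtype=float32), 140.7, 63.2, -0.802) medz 12.4 
0.65 (395, 288) [162. 171. 182.] (array([ 427.4, -201.6], dtype=float32), 78.9, 60.4, 0.073) medz 12.5 
0.57 (406, 158) [103. 116. 124.] (array([ 733.1, -228.2], dtype=float32), 124.7, 85.0, -0.725) medz 37.5 
t 10.93 pos [513.3  25.6 144.9] F [ 0.2 -0.3  0.2] op 65.3 q [-0.43  0.61  0.49  1.99 -0.46  0.65  0.24]
shift [-362.8  -15.1    4.9] turn [-1.000e-03  1.000e-03  1.361e+00]
```

Request:
arm_command --pt "80 -30 -1 0 0 0 0.11" --pt "80 -60 -2 0 0 0 0.23" --pt "80 -90 -3 0 0 0 0.34" --pt "80 -120 -4 0 0 0 0.45" --pt "80 -150 -6 0 0 0 0.57" --pt "80 -180 -7 0 0 0 0.68" --pt "80 -211 -8 0 0 0 0.79" --pt "80 -241 -10 0 0 0 0.91" --pt "80 -272 -11 0 0 0 1.02" --pt "80 -302 -12 0 0 0 1.13" --pt "80 -332 -14 0 0 0 1.25" --pt "80 -363 -15 0 0 0 1.36"

```text
t: 11.93
ee_pos: [455.3, -334.0, 143.8]
ee_rot: [[0.996, 0.088, -0.003], [0.088, -0.996, 0.002], [-0.003, -0.002, -1.0]]
contact_force: [0.0, 0.1, 0.9]
opening: 80.0
```

Request:
arm_command --pt "80 0 0 0 0 0 0" --pt "80 0 0 0 0 0 0"

```text
t: 12.1
ee_pos: [454.8, -335.1, 144.0]
ee_rot: [[0.996, 0.09, -0.003], [0.09, -0.996, -0.0], [-0.003, -0.0, -1.0]]
contact_force: [0.1, 1.0, -0.5]
opening: 79.8
```

```bash
python3 look.py wrist 12; python3 g.py 456 -333 -2 0.093
```

```text
0.95 (315, 221) [167. 174. 189.] (array([ 457.1, -333.2], dtype=float32), 100.5, 60.7, 0.088) medz 11.7 
0.73 (275, 373) [ 61. 118. 211.] (array([ 294.7, -302.6], dtype=float32), 144.6, 65.8, -0.816) medz 11.4 
0.7 (163, 241) [162. 169. 184.] (array([ 429.2, -203. ], dtype=float32), 81.6, 63.8, 0.065) medz 11.5 
t 12.2 pos [ 456.2 -332.1  144. ] F [-0.  -0.5  0.1] op 80.0 q [ 0.09  0.77  0.81  1.86 -0.73  0.85 -0.2 ]
shift [  0.    1.2 146. ] turn [-0.003  0.002  0.002]
```

Request:
arm_command --pt "80 1 0 35 -0.003 0.002 0.002" --pt "80 1 0 70 -0.003 0.002 0.002" --pt "80 1 0 105 -0.003 0.002 0.002" --pt "80 1 0 130 -0.003 0.002 0.002" --pt "80 1 0 140 -0.003 0.002 0.002" --pt "80 1 0 144 -0.003 0.002 0.002" --pt "80 1 0 145 -0.003 0.002 0.002" --pt "50 1 0 145 -0.003 0.002 0.002" --pt "50 1 0 145 -0.003 0.002 0.002" --pt "50 1 0 145 -0.003 0.002 0.002" --pt "40 1 0 145 -0.003 0.002 0.002" --pt "40 1 0 145 -0.003 0.002 0.002"

```text
t: 13.2
ee_pos: [458.6, -333.9, 2.5]
ee_rot: [[0.996, 0.092, 0.005], [0.092, -0.996, -0.004], [0.004, 0.004, -1.0]]
contact_force: [-1.1, 0.8, 5.7]
opening: 57.7
```

Request:
arm_command --pt "40 0 0 0 0 0 0" --pt "40 0 0 -5 0 0 0" --pt "40 0 0 -15 0 0 0" --pt "40 0 0 -35 0 0 0" --pt "40 0 0 -60 0 0 0" --pt "40 0 0 -90 0 0 0" --pt "40 0 0 -110 0 0 0" --pt "40 0 0 -110 0 0 0"

```text
t: 13.87
ee_pos: [459.2, -335.3, 115.4]
ee_rot: [[0.996, 0.091, 0.008], [0.091, -0.996, -0.008], [0.008, 0.009, -1.0]]
contact_force: [-0.2, -0.8, -1.6]
opening: 57.8
```

```bash
python3 look.py wrist 119; python3 g.py 515 26 100 1.46; python3 look.py top 37
```

```text
0.84 (258, 405) [ 64. 121. 211.] (array([ 400. , -313.3], dtype=float32), 39.0, 27.7, 0.982) medz 11.4 
0.82 (316, 308) [149. 155. 167.] (array([ 454.4, -335. ], dtype=float32), 105.8, 62.2, 0.087) medz 124.5 
0.55 (146, 259) [166. 174. 187.] (array([ 478.7, -256.6], dtype=float32), 46.9, 36.4, 0.057) medz 11.5 
t 13.97 pos [ 458.  -332.9  111.6] F [ 1.   0.9 -2.2] op 57.8 q [ 0.12  0.81  0.77  1.88 -0.79  0.78 -0.16]
shift [  89.8 -352.2   10.6] turn [ 6.000e-03 -1.000e-03 -1.368e+00]
0.8 (294, 247) [168. 176. 186.] (array([515.2,  25.4], dtype=float32), 139.8, 60.4, 1.473) medz 37.4 
0.68 (459, 255) [159. 170. 182.] (array([ 504.3, -348.8], dtype=float32), 52.4, 11.4, -1.557) medz 121.6 
0.64 (437, 361) [ 66. 125. 186.] (array([ 284.5, -300.8], dtype=float32), 128.4, 42.2, -0.823) medz 12.5
```

Request:
arm_command --pt "40 7 -29 0 0 0 -0.11" --pt "40 15 -58 0 0 0 -0.23" --pt "40 22 -88 0 0 0 -0.34" --pt "40 30 -117 0 0 0 -0.45" --pt "40 37 -146 0 0 0 -0.57" --pt "40 45 -176 0 0 0 -0.68" --pt "40 52 -205 0 0 0 -0.79" --pt "40 60 -234 0 0 0 -0.91" --pt "40 67 -264 0 0 0 -1.02" --pt "40 75 -293 0 0 0 -1.13" --pt "40 82 -322 0 0 0 -1.25" --pt "40 90 -352 3 0 0 -1.366"

```text
t: 15.07
ee_pos: [514.0, 27.0, 105.8]
ee_rot: [[0.107, 0.994, 0.0], [0.994, -0.107, -0.003], [-0.003, 0.001, -1.0]]
contact_force: [1.0, -0.8, -1.5]
opening: 57.5
```

Request:
arm_command --pt "40 0 0 10 0 0 0" --pt "40 0 0 20 0 0 0" --pt "40 0 0 20 0 0 0"

```text
t: 15.32
ee_pos: [512.8, 25.3, 84.1]
ee_rot: [[0.114, 0.994, -0.003], [0.994, -0.114, -0.004], [-0.004, -0.002, -1.0]]
contact_force: [-1.5, 0.1, -1.3]
opening: 57.6
```

```bash
python3 g.py 515 26 37.5 1.46;python3 look.py wrist 101 plate_140 w4;  python3 g.py 515 26 37.5 1.46
```

```text
t 15.32 pos [512.8  25.3  84.1] F [-1.5  0.1 -1.3] op 57.6 q [-0.38  0.71  0.41  2.03 -0.55  0.52  0.32]
shift [ 1.2  2.2 46.6] turn [-0.002  0.004 -0.003]
0.81 (317, 180) [145. 150. 160.] (array([521.1,  89.4], dtype=float32), 39.6, 24.9, -0.114) medz 36.7 
0.72 (316, 308) [155. 160. 170.] (array([513.6,  28.8], dtype=float32), 96.4, 56.5, 1.457) medz 93.3 
0.57 (586, 330) [65. 68. 69.] (array([629.3,   8.9], dtype=float32), 59.6, 47.0, -1.378) medz 21.4 edge
0.47 (317, 182) [160. 171. 174.] (array([519.4,  74.9], dtype=float32), 80.8, 78.5, -0.116) medz 24.7 
t 15.42 pos [513.8  24.   85.7] F [-0.3  0.5 -2.3] op 57.4 q [-0.38  0.7   0.42  2.03 -0.55  0.52  0.32]
shift [ 2.4  1.  48.2] turn [ 0.     0.004 -0.005]
```

View pics/w4.png

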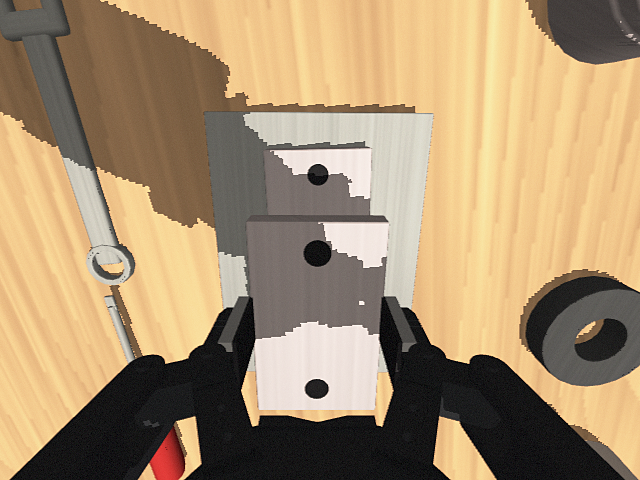

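The held 100 plate is at (316,308), in line over the placed 140 at (317,180). Lowering.

Request:
arm_command --pt "40 2 1 15 0 0 -0.004" --pt "40 2 1 30 0 0 -0.004" --pt "40 2 1 39 0 0 -0.004" --pt "40 2 1 43 0 0 -0.004" --pt "40 2 1 45 0 0 -0.004" --pt "40 2 1 46 0 0 -0.004" --pt "40 2 1 46 0 0 -0.004"

```text
t: 16.0
ee_pos: [516.4, 27.0, 40.9]
ee_rot: [[0.109, 0.994, 0.003], [0.994, -0.109, -0.003], [-0.003, 0.003, -1.0]]
contact_force: [-0.2, -0.5, -1.7]
opening: 57.8
```

Request:
arm_command --pt "40 0 -1 1 0 0 0" --pt "40 0 -1 2 0 0 0" --pt "40 0 -1 2 0 0 0"

```text
t: 16.25
ee_pos: [515.5, 27.5, 39.5]
ee_rot: [[0.109, 0.994, 0.003], [0.994, -0.109, -0.002], [-0.002, 0.004, -1.0]]
contact_force: [-1.0, -0.6, 5.1]
opening: 57.4
```

Request:
arm_command --pt "70 0 0 -0.5 0 0 0" --pt "75 0 0 -0.5 0 0 0" --pt "80 0 0 -0.5 0 0 0" --pt "80 0 0 -0.5 0 0 0" --pt "80 0 0 -10 0 0 0" --pt "80 0 0 -35 0 0 0" --pt "40 0 0 -40 0 0 0" --pt "0 0 0 -40 0 0 0" --pt "0 0 0 -40 0 0 0" --pt "0 0 0 -40 0 0 0" --pt "0 0 0 -40 0 0 0" --pt "0 0 0 -40 0 0 0"

```text
t: 17.25
ee_pos: [514.5, 27.6, 77.9]
ee_rot: [[0.109, 0.994, 0.001], [0.994, -0.109, -0.003], [-0.003, 0.001, -1.0]]
contact_force: [-0.2, -0.6, 0.6]
opening: 6.9
```

```bash
python3 look.py wrist 49 plate_140; python3 look.py wrist 37 stand;python3 g.py 515 26 49 1.46
```

```text
0.84 (314, 180) [163. 168. 178.] (array([520.8,  87.4], dtype=float32), 56.9, 23.1, -0.11) medz 36.7 
0.77 (317, 256) [138. 143. 153.] (array([515.6,  25.9], dtype=float32), 101.8, 60.8, 1.449) medz 48.7 
0.82 (312, 212) [160. 170. 173.] (array([515.7,  43.1], dtype=float32), 146.3, 122.1, 1.455) medz 24.7 
t 17.45 pos [514.9  27.5  78.2] F [-0.2 -1.1 -0.2] op -0.2 q [-0.37  0.72  0.4   2.03 -0.56  0.5   0.33]
shift [-1.4  0.2 29.3] turn [0.002 0.003 0.002]
```

Plate 100 is at (515.6,25.9), yaw 1.449 — good. Press.

Request:
arm_command --pt "0 -1.5 0 12 0 0 0" --pt "0 -1.5 0 22 0 0 0" --pt "0 -1.5 0 27 0 0 0" --pt "0 -1.5 0 29 0 0 0" --pt "0 -1.5 0 30 0 0 0" --pt "0 -1.5 0 30.5 0 0 0" --pt "0 -1.5 0 30.5 0 0 0"

```text
t: 18.03
ee_pos: [514.1, 26.1, 49.0]
ee_rot: [[0.109, 0.994, 0.001], [0.994, -0.109, -0.002], [-0.001, 0.001, -1.0]]
contact_force: [-3.4, 0.5, 14.7]
opening: 0.3
```

Request:
arm_command --pt "0 0 0 0.3 0 0 0" --pt "0 0 0 0.3 0 0 0" --pt "0 0 0 0.3 0 0 0" --pt "0 0 0 0.3 0 0 0" --pt "0 0 0 0.3 0 0 0" --pt "0 0 0 0.3 0 0 0" --pt "0 0 0 0.3 0 0 0" --pt "0 0 0 0.3 0 0 0" --pt "0 0 0 0.3 0 0 0"

```text
t: 18.78
ee_pos: [514.1, 26.1, 49.0]
ee_rot: [[0.109, 0.994, 0.001], [0.994, -0.109, -0.001], [-0.001, 0.001, -1.0]]
contact_force: [-4.5, 0.1, 16.8]
opening: 0.6
```

Request:
arm_command --pt "0 0 0 -10 0 0 0" --pt "0 0 0 -40 0 0 0" --pt "80 0 0 -80 0 0 0" --pt "80 0 0 -100 0 0 0" --pt "80 0 0 -100 0 0 0"

```text
t: 19.2
ee_pos: [517.8, 26.1, 152.1]
ee_rot: [[0.109, 0.994, 0.011], [0.994, -0.109, -0.002], [-0.001, 0.011, -1.0]]
contact_force: [0.1, 0.3, -0.4]
opening: 36.0
```

```bash
python3 look.py wrist 49; python3 look.py top 12; python3 g.py 428 -202 140 0.066
```

```text
0.91 (275, 407) [136. 142. 154.] (array([ 465.7, -134.6], dtype=float32), 24.3, 22.6, 1.509) medz 11.1 
0.81 (309, 192) [169. 175. 186.] (array([521. ,  86.8], dtype=float32), 57.5, 22.4, -0.11) medz 36.7 
0.68 (311, 235) [178. 183. 195.] (array([515.6,  25.4], dtype=float32), 102.4, 60.9, 1.457) medz 48.7 
0.56 (164, 477) [21. 44. 89.] (array([ 337.7, -211.8], dtype=float32), 13.2, 5.7, -0.126) medz 3.2 edge
0.86 (313, 251) [154. 162. 172.] (array([514.6,  -6.8], dtype=float32), 64.9, 42.7, -0.152) medz 49.6 
0.76 (324, 250) [157. 165. 174.] (array([512.2, -36.5], dtype=float32), 63.8, 19.7, -0.152) medz 37.2 
0.7 (395, 288) [160. 170. 182.] (array([ 427.1, -202.1], dtype=float32), 84.4, 61.4, 0.057) medz 12.4 
0.68 (439, 348) [ 63. 123. 183.] (array([ 291.4, -303.6], dtype=float32), 140.2, 61.9, -0.812) medz 12.3 
t 19.4 pos [514.   26.6 147.1] F [ 0.3 -0.4 -0.1] op 65.2 q [-0.45  0.61  0.51  1.99 -0.47  0.66  0.26]
shift [-236.6  -60.7    7.6] turn [0.003 0.002 1.396]
```

Request:
arm_command --pt "80 -20 -5 0 0 0 0.116" --pt "80 -39 -10 0 0 0 0.233" --pt "80 -59 -15 0 0 0 0.35" --pt "80 -79 -20 0 0 0 0.465" --pt "80 -99 -25 0 0 0 0.58" --pt "80 -118 -30 0 0 0 0.7" --pt "80 -138 -35 0 0 0 0.815" --pt "80 -158 -40 0 0 0 0.93" --pt "80 -178 -45 0 0 0 1.05" --pt "80 -197 -50 0 0 0 1.163" --pt "80 -217 -55 0 0 0 1.28" --pt "80 -237 -61 0 0 0 1.396"

```text
t: 20.4
ee_pos: [427.3, -203.2, 147.0]
ee_rot: [[0.998, 0.06, -0.0], [0.06, -0.998, -0.002], [-0.0, 0.002, -1.0]]
contact_force: [0.1, -0.6, -0.2]
opening: 80.0
```

Request:
arm_command --pt "80 0 0 20 0 0 0" --pt "80 0 0 20 0 0 0"

```text
t: 20.57
ee_pos: [426.0, -202.6, 125.5]
ee_rot: [[0.998, 0.063, -0.003], [0.063, -0.998, -0.001], [-0.003, 0.001, -1.0]]
contact_force: [-0.9, 1.1, -0.1]
opening: 79.9
```

```bash
cd .;python3 g.py 428 -202 -2 0.066; python3 look.py wrist 12; python3 g.py 428 -202 -2 0.066
```

```text
t 20.57 pos [ 426.  -202.6  125.5] F [-0.9  1.1 -0.1] op 79.9 q [-0.14  0.7   0.81  2.12 -0.83  0.68 -0.26]
shift [  2.5  -0.6 127.5] turn [ 0.001  0.003 -0.003]
0.92 (68, 106) [149. 155. 169.] (array([509.4, -20. ], dtype=float32), 65.8, 28.0, -0.094) medz 36.3 
0.88 (23, 102) [145. 151. 165.] (array([510.4,  10.9], dtype=float32), 71.1, 36.7, -0.169) medz 48.3 edge
0.83 (315, 229) [169. 176. 190.] (array([ 428.6, -200.6], dtype=float32), 81.5, 60.0, 0.058) medz 11.6 
0.7 (401, 376) [ 59. 113. 201.] (array([ 275.1, -279.4], dtype=float32), 84.5, 69.2, -0.796) medz 11.4 
t 20.67 pos [ 427.3 -201.9  127.1] F [-0.6 -0.9 -0.5] op 80.1 q [-0.14  0.7   0.82  2.11 -0.83  0.69 -0.27]
shift [  0.8   0.  129.1] turn [ 0.001  0.001 -0.   ]
```

Request:
arm_command --pt "80 1.5 -0.5 35 0 0 0" --pt "80 1.5 -0.5 70 0 0 0" --pt "80 1.5 -0.5 105 0 0 0" --pt "80 1.5 -0.5 120 0 0 0" --pt "80 1.5 -0.5 125 0 0 0" --pt "80 1.5 -0.5 127 0 0 0" --pt "80 1.5 -0.5 127 0 0 0" --pt "50 1.5 -0.5 127 0 0 0" --pt "50 1.5 -0.5 127 0 0 0" --pt "50 1.5 -0.5 127 0 0 0" --pt "40 1.5 -0.5 127 0 0 0" --pt "40 1.5 -0.5 127 0 0 0"

```text
t: 21.67
ee_pos: [430.8, -202.3, 2.5]
ee_rot: [[0.998, 0.066, 0.004], [0.066, -0.998, -0.003], [0.004, 0.003, -1.0]]
contact_force: [-0.9, 0.2, 7.7]
opening: 57.3
```

Request:
arm_command --pt "40 0 0 0 0 0 0" --pt "40 0 0 -5 0 0 0" --pt "40 0 0 -15 0 0 0" --pt "40 0 0 -35 0 0 0" --pt "40 0 0 -60 0 0 0" --pt "40 0 0 -90 0 0 0" --pt "40 0 0 -120 0 0 0" --pt "40 0 0 -120 0 0 0"

```text
t: 22.33
ee_pos: [432.0, -203.6, 125.8]
ee_rot: [[0.998, 0.066, 0.009], [0.066, -0.998, -0.006], [0.009, 0.007, -1.0]]
contact_force: [-0.2, 0.2, -1.6]
opening: 57.6
```

```bash
python3 look.py wrist 133; python3 g.py 515.4 26 110 1.46
```

```text
0.77 (409, 371) [ 63. 118. 204.] (array([ 386.4, -235.5], dtype=float32), 35.2, 31.4, -0.771) medz 11.5 
0.68 (316, 313) [145. 150. 161.] (array([ 429.6, -202.8], dtype=float32), 83.6, 60.4, 0.059) medz 134.8 
0.57 (23, 113) [157. 163. 176.] (array([512.6, -86.7], dtype=float32), 37.9, 18.9, -0.181) medz 48.3 edge
0.56 (68, 117) [159. 165. 177.] (array([ 512., -103.], dtype=float32), 34.9, 15.1, -0.095) medz 36.3 
t 22.43 pos [ 430.6 -201.7  122.3] F [-0.9  0.5 -1.9] op 57.5 q [-0.1   0.68  0.74  2.12 -0.79  0.64 -0.31]
shift [  99.8 -221.6   11.9] turn [ 6.000e-03 -1.000e-03 -1.393e+00]
```

Request:
arm_command --pt "40 8 -18 0 0 0 -0.116" --pt "40 17 -37 0 0 0 -0.232" --pt "40 25 -55 0 0 0 -0.348" --pt "40 34 -74 0 0 0 -0.464" --pt "40 42 -92 0 0 0 -0.58" --pt "40 50 -111 0 0 0 -0.696" --pt "40 59 -129 0 0 0 -0.812" --pt "40 67 -148 0 0 0 -0.928" --pt "40 75 -166 0 0 0 -1.044" --pt "40 84 -185 2 0 0 -1.16" --pt "40 92 -204 6 0 0 -1.276" --pt "40 100 -223 12 0 0 -1.392"

```text
t: 23.43
ee_pos: [514.4, 28.3, 107.6]
ee_rot: [[0.107, 0.994, 0.0], [0.994, -0.107, -0.002], [-0.002, 0.001, -1.0]]
contact_force: [-0.6, 0.5, -2.5]
opening: 57.6
```

Request:
arm_command --pt "40 0 0 8 0 0 0" --pt "40 0 0 15 0 0 0" --pt "40 0 0 15 0 0 0" --pt "40 0 0 15 0 0 0"

```text
t: 23.77
ee_pos: [513.8, 25.7, 92.8]
ee_rot: [[0.115, 0.993, -0.0], [0.993, -0.115, -0.004], [-0.004, -0.0, -1.0]]
contact_force: [0.4, -0.2, -2.3]
opening: 57.5
```

```bash
python3 g.py 515.4 27.5 52 1.455; python3 look.py wrist 105; python3 g.py 515.4 27.5 52 1.455
```

```text
t 23.77 pos [513.8  25.7  92.8] F [ 0.4 -0.2 -2.3] op 57.5 q [-0.36  0.68  0.38  2.02 -0.48  0.52  0.25]
shift [ 2.1  1.4 40.8] turn [-0.     0.004  0.   ]
0.98 (318, 212) [107. 111. 120.] (array([521.1,  76.7], dtype=float32), 42.2, 20.6, -0.117) medz 48.7 
0.86 (316, 313) [151. 155. 165.] (array([514.2,  26.2], dtype=float32), 81.5, 58.4, 1.449) medz 101.9 
0.68 (315, 167) [172. 177. 187.] (array([521.8,  94.2], dtype=float32), 39.2, 15.6, -0.105) medz 36.7 
t 23.87 pos [514.7  25.8  93.7] F [-0.   0.5 -1.9] op 57.5 q [-0.36  0.68  0.38  2.02 -0.48  0.52  0.25]
shift [ 1.9  0.4 41.7] turn [0.002 0.003 0.   ]
```

Request:
arm_command --pt "40 0.8 1 15 0 0.003 0" --pt "40 0.8 1 28 0 0.003 0" --pt "40 0.8 1 36 0 0.003 0" --pt "40 0.8 1 40 0 0.003 0" --pt "40 0.8 1 41 0 0.003 0" --pt "40 0.8 1 42 0 0.003 0" --pt "40 0.8 1 42 0 0.003 0"

```text
t: 24.45
ee_pos: [516.5, 27.3, 52.1]
ee_rot: [[0.113, 0.994, 0.003], [0.994, -0.113, 0.0], [0.0, 0.003, -1.0]]
contact_force: [0.6, 0.2, -1.3]
opening: 57.7
```

Request:
arm_command --pt "40 0 -1 0.5 0 0 0" --pt "40 0 -1 1.2 0 0 0" --pt "40 0 -1 1.2 0 0 0"

```text
t: 24.7
ee_pos: [515.6, 27.6, 51.5]
ee_rot: [[0.113, 0.994, 0.004], [0.994, -0.113, 0.001], [0.001, 0.004, -1.0]]
contact_force: [-1.5, -0.5, 5.7]
opening: 57.4
```

Request:
arm_command --pt "70 0 0 -0.5 0 0 0" --pt "75 0 0 -0.5 0 0 0" --pt "80 0 0 -0.5 0 0 0" --pt "80 0 0 -0.5 0 0 0" --pt "80 0 0 -10 0 0 0" --pt "80 0 0 -35 0 0 0" --pt "40 0 0 -40 0 0 0" --pt "0 0 0 -40 0 0 0" --pt "0 0 0 -40 0 0 0" --pt "0 0 0 -40 0 0 0" --pt "0 0 0 -40 0 0 0" --pt "0 0 0 -40 0 0 0"

```text
t: 25.7
ee_pos: [514.6, 27.6, 89.9]
ee_rot: [[0.113, 0.994, 0.001], [0.994, -0.113, 0.0], [0.0, 0.001, -1.0]]
contact_force: [-0.1, 0.6, 0.2]
opening: 6.2
```

```bash
python3 look.py wrist 61 plate_140; python3 g.py 515 26 61 1.455
```

```text
0.9 (318, 265) [135. 139. 149.] (array([516. ,  25.8], dtype=float32), 82.1, 60.1, 1.45) medz 60.7 
0.87 (314, 177) [168. 173. 183.] (array([521. ,  88.8], dtype=float32), 52.3, 21.2, -0.102) medz 36.7 
0.56 (317, 204) [133. 137. 147.] (array([521.1,  72.5], dtype=float32), 55.7, 11.7, -0.114) medz 48.6 
t 25.8 pos [514.8  27.5  90.1] F [-0.7 -0.1  0.1] op 0.1 q [-0.35  0.69  0.37  2.02 -0.48  0.52  0.25]
shift [-1.5  0.3 29.1] turn [ 0.002 -0.     0.003]
```

Request:
arm_command --pt "0 -1.5 0.5 12 0 0 0" --pt "0 -1.5 0.5 22 0 0 0" --pt "0 -1.5 0.5 27 0 0 0" --pt "0 -1.5 0.5 29 0 0 0" --pt "0 -1.5 0.5 30 0 0 0" --pt "0 -1.5 0.5 30.5 0 0 0" --pt "0 -1.5 0.5 30.5 0 0 0"

```text
t: 26.38
ee_pos: [514.6, 26.0, 61.1]
ee_rot: [[0.113, 0.994, 0.001], [0.994, -0.113, 0.001], [0.001, 0.001, -1.0]]
contact_force: [-4.0, -0.1, 14.6]
opening: 0.3
```

Request:
arm_command --pt "0 0 0 0.2 0 0 0" --pt "0 0 0 0.2 0 0 0" --pt "0 0 0 0.2 0 0 0" --pt "0 0 0 0.2 0 0 0" --pt "0 0 0 0.2 0 0 0" --pt "0 0 0 0.2 0 0 0" --pt "0 0 0 0.2 0 0 0" --pt "0 0 0 0.2 0 0 0" --pt "0 0 0 0.2 0 0 0"

```text
t: 27.13
ee_pos: [514.6, 26.0, 61.0]
ee_rot: [[0.113, 0.994, 0.001], [0.994, -0.113, 0.001], [0.001, 0.001, -1.0]]
contact_force: [-4.5, -0.3, 16.1]
opening: -0.3
```

Request:
arm_command --pt "0 0 0 -10 0 0 0" --pt "0 0 0 -40 0 0 0" --pt "40 0 0 -80 0 0 0" --pt "40 40 0 -110 0 0 0.02" --pt "40 80 0 -130 0 0 0.04" --pt "40 120 -10 -140 0 0 0.08" --pt "40 160 -20 -140 0 0 0.12" --pt "40 200 -40 -140 0 0 0.17" --pt "40 240 -50 -140 0 0 0.17" --pt "40 275 -60 -140 0 0 0.17" --pt "40 275 -60 -140 0 0 0.17" --pt "40 275 -60 -140 0 0 0.17"

```text
t: 28.13
ee_pos: [484.7, 311.0, 199.3]
ee_rot: [[0.272, 0.962, 0.002], [0.962, -0.272, 0.002], [0.002, 0.001, -1.0]]
contact_force: [0.5, 0.8, -1.3]
opening: 40.6
```

```bash
python3 g.py 490 310 200 1.284; python3 look.py wrist 110 jaw_grip w5; python3 look.py wrist 63 v_block; python3 - <<'E'
from h import *
for n in("jaw_grip","v_block","vise"):print(n,[(np.round(r["location"]),r["conf"]) for r in finder.spot_in(n,"wrist")])
E
python3 look.py top 61; python3 g.py 490 310 200 1.284
```

```text
t 28.13 pos [484.7 311.  199.3] F [ 0.5  0.8 -1.3] op 40.6 q [-0.98  0.62  0.58  1.78 -0.44  0.87 -0.48]
shift [ 0.5  5.4 -0.7] turn [ 0.001 -0.002  0.012]
0.62 (321, 215) [143. 109.  87.] (array([495.7, 328.6], dtype=float32), 88.2, 40.2, 1.298) medz 73.9 
0.76 (370, 211) [179. 189. 192.] (array([535.1, 303.3], dtype=float32), 62.0, 40.8, 1.287) medz 55.9 
jaw_grip [(array([491., 325.,  73.]), 0.56)]
v_block [(array([533., 304.,  60.]), 0.76)]
vise [(array([512., 322.,  36.]), 0.85)]
0.88 (440, 348) [ 62. 122. 183.] (array([ 296.7, -291.9], dtype=float32), 132.4, 60.1, -0.831) medz 12.3 
0.75 (299, 249) [156. 164. 173.] (array([509.4, -22.2], dtype=float32), 57.8, 14.5, -0.11) medz 49.4 
0.6 (292, 247) [155. 163. 173.] (array([517. ,  82.3], dtype=float32), 56.5, 22.6, 0.013) medz 37.4 
0.59 (299, 247) [162. 170. 180.] (array([515.3,  21.5], dtype=float32), 80.2, 59.8, 1.461) medz 61.3 
t 28.58 pos [487. 305. 200.] F [-0.7 -1.   0.7] op 40.0 q [-0.98  0.62  0.59  1.78 -0.43  0.87 -0.48]
shift [5.6 1.5 0. ] turn [ 0.002 -0.001  0.002]
```

View pics/w5.png

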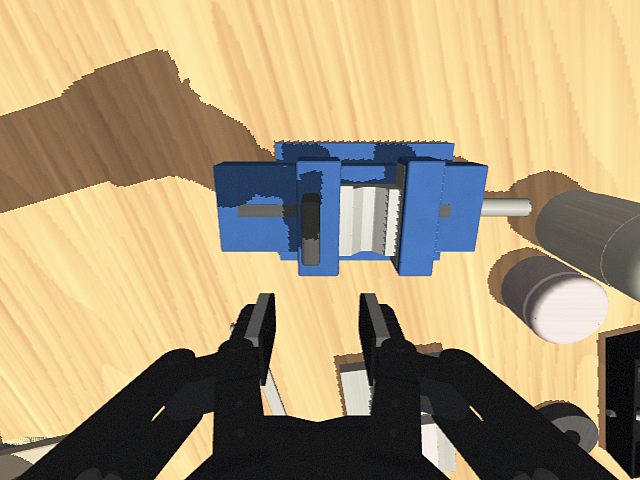

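The vise is seen from the wrist: grip plate at (311,229), sliding jaw at (320,215), V-block at (370,211), fixed jaw at (420,215). Bottle and piston are at the right.

```bash
cat > grip.py <<'E'
from h import *
from scipy import ndimage
M=vision.camera_model("wrist");im,d=vision.get_image("wrist")
v,u=np.mgrid[100:300,200:520];v=v.ravel();u=u.ravel();w=world("wrist",d,u,v,M)
a=-0.286;X=np.array([np.cos(a),np.sin(a)]);Y=np.array([-X[1],X[0]])
for n,l,h,near in(("grip",104,116,1),("jawtops",70,78,0),("vtop",60,66.5,0)):
    k=(w[:,2]>l)&(w[:,2]<h)&(w[:,0]>400)&(w[:,0]<620)&(w[:,1]>230)&(w[:,1]<400)
    msk=np.zeros(d.shape,np.uint8);msk[v[k],u[k]]=1;lab,c=ndimage.label(msk)
    for i in range(1,c+1):
        m=lab==i
        if m.sum()>60:
            vv,uu=np.nonzero(m);q=world("wrist",d,uu,vv,M);s=q[:,:2]@X;t=q[:,:2]@Y
            print(n,m.sum(),q.mean(0).round(1),rect("wrist",m,np.median(q[:,2]),M),"x-range",np.percentile(s,[1,99]).round(1),"y-range",np.percentile(t,[1,99]).round(1))
E
python3 grip.py; python3 g.py 480 320 104 1.284
```

```text
grip 1234 [483.4 321.8 109.2] (array([483.2, 321.3], dtype=float32), 49.4, 13.8, 1.306) x-range [366.1 380. ] y-range [420.  468.2]
jawtops 4272 [570.9 298.9  73.7] (array([570. , 295.9], dtype=float32), 99.5, 30.5, 1.291) x-range [449.  478.4] y-range [396.4 493.6]
jawtops 4500 [496.3 322.5  73.7] (array([493.4, 317.7], dtype=float32), 99.5, 45.3, 1.294) x-range [361.2 405.8] y-range [395.5 492.8]
vtop 1107 [550.7 298.7  62.9] (array([550.8, 301.5], dtype=float32), 99.3, 14.5, 1.289) x-range [437.3 449.6] y-range [401.5 490.2]
vtop 112 [515.5 306.   61.9] (array([515.7, 306.2], dtype=float32), 59.8, 1.8, 1.314) x-range [407.4 410. ] y-range [409.7 468.9]
t 28.63 pos [486.8 305.3 199.9] F [-0.  -0.3 -0. ] op 40.0 q [-0.98  0.62  0.59  1.78 -0.43  0.87 -0.48]
shift [ 12.1 -10.9  95.9] turn [ 0.002 -0.001  0.002]
```

Request:
arm_command --pt "40 7 -4 20 0 0 0.002" --pt "40 14.6 -8 50 0 0 0.002" --pt "40 14.6 -8 80 0 0 0.002" --pt "40 14.6 -8 104 0 0 0.002" --pt "40 14.6 -8 113 0 0 0.002" --pt "40 14.6 -8 117 0 0 0.002" --pt "40 14.6 -8 117 0 0 0.002"

```text
t: 29.22
ee_pos: [483.5, 321.9, 82.7]
ee_rot: [[0.282, 0.959, 0.002], [0.959, -0.282, -0.0], [0.0, 0.002, -1.0]]
contact_force: [-0.2, -0.9, 0.5]
opening: 40.0
```

Request:
arm_command --pt "10 0 0 0 0 0 0" --pt "5 0 0 0 0 0 0" --pt "0 0 0 0 0 0 0" --pt "0 0 0 0 0 0 0" --pt "0 0 0 0 0 0 0"

```text
t: 29.63
ee_pos: [483.5, 322.9, 84.5]
ee_rot: [[0.28, 0.96, 0.004], [0.96, -0.28, 0.002], [0.003, 0.003, -1.0]]
contact_force: [-1.5, -0.8, 6.1]
opening: 12.7
```

```bash
python3 g.py 483 321 82 1.287
```

```text
t 29.63 pos [483.5 322.9  84.5] F [-1.5 -0.8  6.1] op 12.7 q [-0.93  0.78  0.47  1.85 -0.56  0.64 -0.4 ]
shift [-2.   0.   2.5] turn [ 0.003 -0.003 -0.   ]
```

Request:
arm_command --pt "0 0 -4 0 0 0 0" --pt "0 0 -10 0 0 0 0" --pt "0 0 -17 0 0 0 0" --pt "0 0 -24 0 0 0 0" --pt "0 0 -31 0 0 0 0" --pt "0 0 -38 0 0 0 0" --pt "0 0 -44 0 0 0 0" --pt "0 0 -49 0 0 0 0" --pt "0 0 -53 0 0 0 0" --pt "0 0 -55 0 0 0 0" --pt "0 0 -55 0 0 0 0" --pt "0 0 -55 0 0 0 0"

```text
t: 30.63
ee_pos: [431.4, 337.7, 84.5]
ee_rot: [[0.281, 0.96, 0.005], [0.96, -0.281, 0.001], [0.003, 0.004, -1.0]]
contact_force: [1.0, -3.0, 12.1]
opening: 12.8
```

Request:
arm_command --pt "20 0 0 0 0 0 0" --pt "35 0 0 0 0 0 0" --pt "40 0 0 0 0 0 0" --pt "40 0 0 -10 0 0 0" --pt "40 0 0 -40 0 0 0" --pt "80 0 20 -80 0 0 0.1" --pt "80 0 40 -120 0 0 0.2" --pt "80 0 60 -120 0 0 0.3" --pt "80 0 80 -120 0 0 0.4" --pt "80 0 95 -120 0 0 0.5" --pt "80 0 95 -120 0 0 0.5" --pt "80 0 95 -120 0 0 0.5"

```text
t: 31.63
ee_pos: [521.2, 310.6, 203.0]
ee_rot: [[0.706, 0.708, 0.002], [0.708, -0.706, -0.0], [0.001, 0.002, -1.0]]
contact_force: [0.1, -0.5, -0.1]
opening: 80.2
```

```bash
python3 grip.py; python3 look.py wrist 63 v_block w6; python3 g.py 531 300 170 -0.28
```

```text
grip 504 [436.8 344.3 108.6] (array([436. , 344.9], dtype=float32), 30.5, 15.8, 1.271) x-range [313.5 326.4] y-range [439.  467.8]
jawtops 4281 [571.6 298.3  73.7] (array([570.8, 295.9], dtype=float32), 99.5, 29.8, 1.295) x-range [449.5 478.8] y-range [396.2 493.7]
jawtops 2903 [450.7 340.2  73.6] (array([444.5, 338.5], dtype=float32), 86.6, 46.0, 1.295) x-range [312.8 352.7] y-range [411.6 492.2]
vtop 850 [549.6 297.5  62.7] (array([549.2, 297. ], dtype=float32), 60.5, 12.0, 1.294) x-range [437.4 449.1] y-range [410.1 469.4]
vtop 804 [511.7 308.3  62.5] (array([511.9, 307.4], dtype=float32), 60.2, 11.9, 1.294) x-range [398.5 409.3] y-range [410.  468.8]
vtop 74 [465.  366.5  63.4] (array([465.2, 366.8], dtype=float32), 20.7, 4.1, 1.379) x-range [340.7 343.8] y-range [473.2 493. ]
0.74 (330, 221) [158. 168. 171.] (array([531.7, 303.8], dtype=float32), 64.8, 52.2, 1.281) medz 58.1 
t 31.78 pos [519.9 311.7 202.7] F [-0.5  0.2  0.6] op 79.9 q [-1.02  0.7   0.73  1.69 -0.56  0.97 -0.86]
shift [-0.5 16.2 32.7] turn [-0.000e+00 -1.000e-03  1.068e+00]
```

View pics/w6.png

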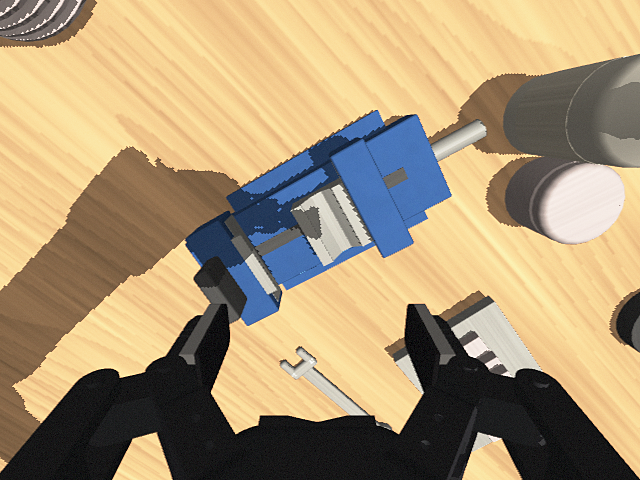

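The jaw is open about 53 mm. The V-block is free at (330,221), fitted centre (530.5,302) with yaw 1.294, flush with the fixed jaw face.

Request:
arm_command --pt "80 0 4 3 0 0 0.12" --pt "80 0 8 6 0 0 0.24" --pt "80 1 12 10 0 0 0.36" --pt "80 1 14.5 14 0 0 0.48" --pt "80 1 14.5 18 0 0 0.6" --pt "80 1 14.5 22 0 0 0.72" --pt "80 1 14.5 26 0 0 0.84" --pt "80 1 14.5 30 0 0 0.96" --pt "80 1 14.5 32 0 0 1.068" --pt "80 1 14.5 32 0 0 1.071" --pt "80 1 14.5 32 0 0 1.071"

```text
t: 32.7
ee_pos: [531.5, 302.1, 170.6]
ee_rot: [[0.961, -0.277, 0.002], [-0.277, -0.961, -0.0], [0.001, -0.0, -1.0]]
contact_force: [-0.0, -0.4, -0.8]
opening: 79.7
```

```bash
python3 g.py 530.5 302.2 31 -0.277; python3 grip.py;  python3 g.py 530.5 302.2 31 -0.277
```

```text
t 32.7 pos [531.5 302.1 170.6] F [-0.  -0.4 -0.8] op 79.7 q [-1.1   0.85  0.98  1.71 -0.81  1.04 -1.68]
shift [ -1.2   0.2 139.6] turn [-0.    -0.001 -0.004]
jawtops 5705 [571.8 295.5  73.6] (array([571.3, 295.3], dtype=float32), 99.2, 29.6, 1.289) x-range [449.7 479.4] y-range [396.  493.1]
vtop 839 [548.9 296.5  62.6] (array([548.9, 297. ], dtype=float32), 60.0, 8.8, 1.289) x-range [437.9 447.5] y-range [410.6 469.1]
vtop 1009 [511.8 307.3  62.4] (array([512.4, 307.4], dtype=float32), 60.0, 12.2, 1.289) x-range [398.5 409.9] y-range [409.7 468.7]
t 32.75 pos [531.8 301.9 170.9] F [ 0.5  0.3 -0.1] op 80.2 q [-1.1   0.85  0.98  1.71 -0.81  1.04 -1.68]
shift [ -1.6   0.2 139.9] turn [-0.001 -0.002 -0.004]
```

Request:
arm_command --pt "80 -1.5 0 30 0 0 -0.004" --pt "80 -1.5 0 60 0 0 -0.004" --pt "80 -1.5 0 90 0 0 -0.004" --pt "80 -1.5 0 115 0 0 -0.004" --pt "80 -1.5 0 130 0 0 -0.004" --pt "80 -1.5 0 137 0 0 -0.004" --pt "80 -1.5 0 139.5 0 0 -0.004" --pt "80 -1.5 0 139.5 0 0 -0.004"

```text
t: 33.42
ee_pos: [531.9, 302.0, 32.1]
ee_rot: [[0.961, -0.277, 0.004], [-0.277, -0.961, 0.001], [0.003, -0.002, -1.0]]
contact_force: [0.1, -0.5, 0.6]
opening: 79.8
```

Request:
arm_command --pt "60 0 0 0 0 0 0" --pt "40 0 0 0 0 0 0" --pt "40 0 0 0 0 0 0" --pt "40 0 0 0 0 0 0" --pt "40 0 0 0 0 0 0" --pt "40 0 0 0 0 0 0"

```text
t: 33.92
ee_pos: [532.4, 302.0, 33.3]
ee_rot: [[0.961, -0.277, 0.005], [-0.277, -0.961, 0.001], [0.005, -0.002, -1.0]]
contact_force: [-0.9, -0.5, 5.0]
opening: 58.5
```

Request:
arm_command --pt "40 0 0 -3 0 0 0" --pt "40 0 0 -8 0 0 0" --pt "40 0 0 -18 0 0 0" --pt "40 0 0 -35 0 0 0" --pt "40 0 0 -60 0 0 0" --pt "40 0 0 -85 0 0 0" --pt "40 0 0 -110 0 0 0" --pt "40 0 0 -130 0 0 0" --pt "40 0 0 -140 0 0 0" --pt "40 0 0 -140 0 0 0"

```text
t: 34.75
ee_pos: [532.2, 302.2, 174.1]
ee_rot: [[0.961, -0.277, 0.006], [-0.277, -0.961, 0.002], [0.006, -0.004, -1.0]]
contact_force: [1.0, -0.1, -4.5]
opening: 58.1
```

```bash
python3 g.py 515.5 26 110 -0.116; python3 look.py wrist 200 v_block w7; python3 look.py top 61
```

```text
t 34.75 pos [532.2 302.2 174.1] F [ 1.  -0.1 -4.5] op 58.1 q [-1.1   0.85  0.98  1.71 -0.81  1.04 -1.69]
shift [ 60.2 270.2  63.4] turn [-0.003 -0.006 -0.165]
0.66 (316, 332) [113. 120. 122.] (array([533.9, 302.8], dtype=float32), 64.1, 62.3, -0.278) medz 197.9 
0.88 (298, 247) [162. 170. 180.] (array([515.7,  22.2], dtype=float32), 80.8, 60.7, 1.454) medz 61.3 
0.69 (440, 348) [ 62. 122. 183.] (array([ 297.1, -292.5], dtype=float32), 132.8, 60.3, -0.814) medz 12.4 
0.6 (295, 248) [155. 163. 173.] (array([518.7,  81.7], dtype=float32), 58.6, 20.7, -0.094) medz 37.3
```

View pics/w7.png

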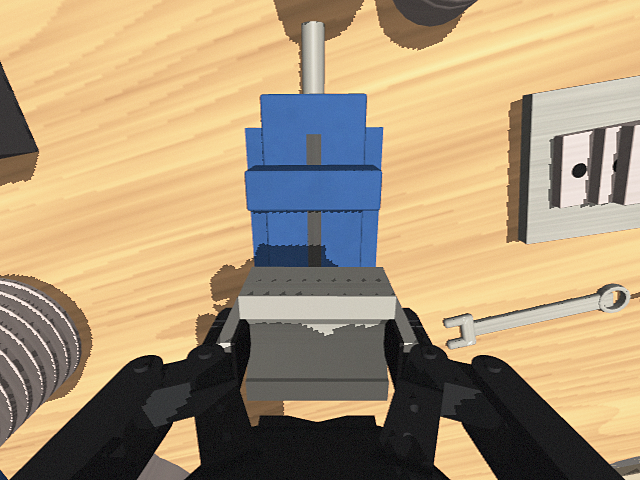

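Request:
arm_command --pt "40 6 27 2 0 0 -0.02" --pt "40 12 55 4 0 0 -0.04" --pt "40 18 82 6 0 0 -0.06" --pt "40 24 109 8 0 0 -0.08" --pt "40 30 136 10 0 0 -0.1" --pt "40 36 163 14 -0.003 -0.006 -0.12" --pt "40 42 190 18 -0.003 -0.006 -0.14" --pt "40 48 217 24 -0.003 -0.006 -0.165" --pt "40 54 244 32 -0.003 -0.006 -0.165" --pt "40 60 270 40 -0.003 -0.006 -0.165" --pt "40 60 270 48 -0.003 -0.006 -0.165" --pt "40 60 270 48 -0.003 -0.006 -0.165"

```text
t: 35.95
ee_pos: [512.1, 24.0, 121.5]
ee_rot: [[0.993, -0.12, -0.008], [-0.12, -0.993, -0.002], [-0.007, 0.003, -1.0]]
contact_force: [0.0, 1.3, -4.9]
opening: 58.8
```

```bash
python3 g.py 515.5 26 65 -0.116; python3 look.py wrist 156 v_block;python3 look.py wrist 61 plate_140 w8;python3 look.py wrist 25 stand; python3 g.py 515.5 26 65 -0.116
```

```text
t 35.95 pos [512.1  24.  121.5] F [ 0.   1.3 -4.9] op 58.8 q [-0.62  0.76  0.83  2.01 -0.82  0.76 -0.97]
shift [ 3.5 -2.6 56.5] turn [ 0.003  0.007 -0.005]
0.79 (316, 332) [100. 106. 108.] (array([520.3,  23.9], dtype=float32), 59.8, 57.0, -0.118) medz 145.4 
0.93 (320, 227) [161. 168. 181.] (array([525.5,  23.6], dtype=float32), 93.8, 51.3, 1.453) medz 48.4 
0.89 (320, 236) [172. 179. 190.] (array([528.6,  22.4], dtype=float32), 79.5, 40.0, 1.453) medz 60.6 
0.75 (622, 431) [ 51.  97. 173.] (array([ 330.5, -195.6], dtype=float32), 75.8, 36.9, 0.192) medz 11.1 edge
0.62 (308, 236) [165. 172. 185.] (array([530.7,  79.4], dtype=float32), 56.5, 20.1, -0.169) medz 36.5 
0.6 (318, 201) [167. 178. 181.] (array([515. ,  26.1], dtype=float32), 179.6, 130.1, 1.449) medz 24.6 
t 36.25 pos [514.   27.  123.4] F [ 0.6  0.4 -3.9] op 58.1 q [-0.62  0.76  0.83  2.01 -0.82  0.76 -0.97]
shift [ 1.8  0.7 58.4] turn [0.002 0.004 0.002]
```

View pics/w8.png

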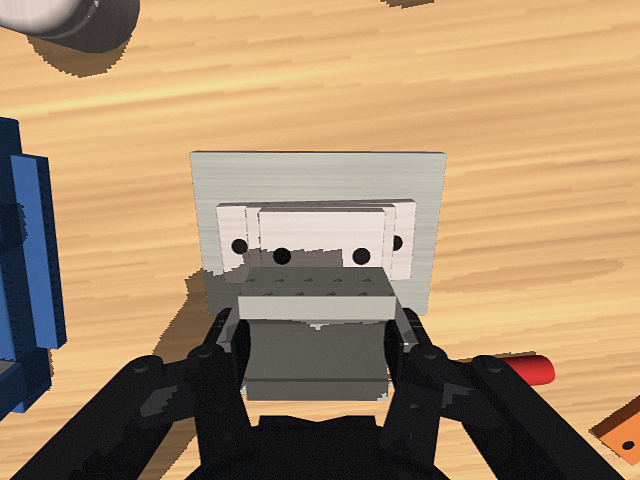

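The held V-block is over the pack. The stand fits exactly (179.6x130.1 at (515,26.1)), and the plates are stacked concentric at (320,227) within about 2 mm. Lowering.

Request:
arm_command --pt "40 3.5 0 15 0.002 0.005 0" --pt "40 3.5 0 30 0.002 0.005 0" --pt "40 3.5 0 44 0.002 0.005 0" --pt "40 3.5 0 53 0.002 0.005 0" --pt "40 3.5 0 58 0.002 0.005 0" --pt "40 3.5 0 60 0.002 0.005 0" --pt "40 3.5 0 61 0.002 0.005 0" --pt "40 3.5 0 61 0.002 0.005 0"

```text
t: 36.92
ee_pos: [517.4, 25.4, 62.7]
ee_rot: [[0.993, -0.116, 0.002], [-0.116, -0.993, -0.0], [0.002, -0.0, -1.0]]
contact_force: [0.0, -0.1, -4.5]
opening: 58.7
```

Request:
arm_command --pt "40 0 0 1 0 0 0" --pt "40 0 0 2 0 0 0" --pt "40 0 0 2.7 0 0 0" --pt "40 0 0 2.7 0 0 0"

```text
t: 37.25
ee_pos: [517.1, 25.4, 59.7]
ee_rot: [[0.993, -0.116, 0.002], [-0.116, -0.993, -0.0], [0.001, -0.0, -1.0]]
contact_force: [-0.0, 0.4, -4.7]
opening: 58.3
```

Request:
arm_command --pt "40 0 0 0.7 0 0 0" --pt "40 0 0 1.3 0 0 0" --pt "40 0 0 1.3 0 0 0"

```text
t: 37.5
ee_pos: [517.1, 25.4, 59.3]
ee_rot: [[0.993, -0.116, 0.002], [-0.116, -0.993, 0.001], [0.002, -0.001, -1.0]]
contact_force: [-2.8, 1.1, 5.7]
opening: 58.5
```

Request:
arm_command --pt "65 0 0 -0.5 0 0 0" --pt "75 0 0 -0.5 0 0 0" --pt "80 0 0 -0.5 0 0 0" --pt "80 0 0 -0.5 0 0 0" --pt "80 0 0 -15 0 0 0" --pt "80 0 0 -45 0 0 0" --pt "80 0 0 -75 0 0 -0.1" --pt "80 0 0 -80 0 0 -0.22" --pt "34 0 0 -80 0 0 -0.34" --pt "34 0 0 -80 0 0 -0.46" --pt "34 0 0 -80 0 0 -0.58" --pt "34 0 0 -80 0 0 -0.7"

```text
t: 38.5
ee_pos: [517.0, 25.4, 138.5]
ee_rot: [[0.831, 0.556, 0.002], [0.556, -0.831, -0.0], [0.001, 0.001, -1.0]]
contact_force: [0.7, 0.1, -0.0]
opening: 34.1
```

Request:
arm_command --pt "34 0 0 0 0 0 -0.12" --pt "34 0 0 0 0 0 -0.24" --pt "34 0 0 0 0 0 -0.36" --pt "34 0 0 0 0 0 -0.48" --pt "34 0 0 0 0 0 -0.6" --pt "34 0 0 0 0 0 -0.72" --pt "34 0 0 0 0 0 -0.84" --pt "34 0 0 0 0 0 -0.871" --pt "34 0 0 0 0 0 -0.871" --pt "34 0 0 0 0 0 -0.871"

```text
t: 39.33
ee_pos: [516.9, 25.2, 138.3]
ee_rot: [[0.119, 0.993, 0.001], [0.993, -0.119, -0.0], [-0.0, 0.001, -1.0]]
contact_force: [1.0, 0.5, 0.3]
opening: 34.0
```

```bash
cat > rims.py <<'E'
from h import *
from scipy import ndimage
M=vision.camera_model("wrist");im,d=vision.get_image("wrist");cv2.imwrite("pics/w9.png",im)
v,u=np.mgrid[60:420,150:500];v=v.ravel();u=u.ravel();w=world("wrist",d,u,v,M)
for l,h in((86,92),(58,63.5),(46,51.5),(34,39.5)):
    k=(w[:,2]>l)&(w[:,2]<h)&(abs(w[:,0]-515)<90)&(abs(w[:,1]-26)<100)
    msk=np.zeros(d.shape,np.uint8);msk[v[k],u[k]]=1;lab,c=ndimage.label(msk)
    for i in range(1,c+1):
        if (lab==i).sum()>100: m=lab==i;vv,uu=np.nonzero(m);q=world("wrist",d,uu,vv,M);print(l,m.sum(),"z",np.median(q[:,2]).round(1),q[:,2].std().round(2),rect("wrist",m,np.median(q[:,2]),M))
E
python3 rims.py; python3 g.py 515.5 25.5 89 1.455
```

```text
86 1459 z 88.7 0.85 (array([496.4,  29.1], dtype=float32), 60.2, 12.0, 1.454)
86 1570 z 88.7 0.83 (array([534.2,  24.6], dtype=float32), 60.2, 11.7, 1.453)
58 1475 z 60.7 0.81 (array([515.6,  24.7], dtype=float32), 79.1, 59.7, 1.451)
46 1408 z 48.7 0.78 (array([520.7,  68.8], dtype=float32), 59.5, 11.8, -0.12)
46 111 z 48.7 0.62 (array([508.9, -23.9], dtype=float32), 31.5, 1.8, -0.121)
34 2801 z 36.7 0.74 (array([520.2,  84.1], dtype=float32), 59.6, 25.9, -0.085)
34 675 z 36.9 0.58 (array([510. , -37.6], dtype=float32), 57.5, 9.5, -0.121)
t 39.38 pos [516.9  25.3 138.3] F [-0.8 -0.7 -0.1] op 33.7 q [-0.38  0.61  0.41  1.99 -0.4   0.62  0.18]
shift [ 0.1 -1.5 49.3] turn [ 0.001  0.    -0.003]
```

View pics/w9.png

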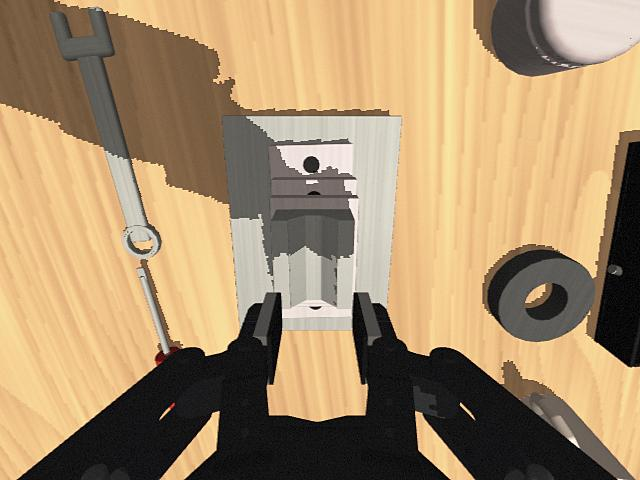

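The V-block is groove-up on the pack at (313,258). Its rims fit to centre (515.3,26.9) with yaw 1.454. Press both rims.

Request:
arm_command --pt "34 1 -1.5 20 0 0 0" --pt "34 1 -1.5 38 0 0 0" --pt "34 1 -1.5 46 0 0 0" --pt "34 1 -1.5 49 0 0 0" --pt "34 1 -1.5 50.5 0 0 0" --pt "34 1 -1.5 51.5 0 0 0" --pt "34 1 -1.5 51.5 0 0 0"

```text
t: 39.97
ee_pos: [514.5, 26.6, 88.2]
ee_rot: [[0.117, 0.993, -0.001], [0.993, -0.117, 0.001], [0.001, -0.001, -1.0]]
contact_force: [-5.5, -0.7, 11.6]
opening: 33.9
```

Request:
arm_command --pt "34 0 0 0.5 0 0 0" --pt "34 0 0 0.5 0 0 0" --pt "34 0 0 0.5 0 0 0" --pt "34 0 0 0.5 0 0 0" --pt "34 0 0 0.5 0 0 0" --pt "34 0 0 0.5 0 0 0" --pt "34 0 0 0.5 0 0 0" --pt "34 0 0 0.5 0 0 0" --pt "34 0 0 0.5 0 0 0" --pt "34 0 0 0.5 0 0 0"

```text
t: 40.8
ee_pos: [514.6, 26.6, 88.2]
ee_rot: [[0.117, 0.993, -0.0], [0.993, -0.117, 0.001], [0.001, -0.0, -1.0]]
contact_force: [-6.0, -0.9, 17.6]
opening: 33.9
```

Request:
arm_command --pt "34 0 0 -10 0 0 0" --pt "34 0 0 -40 0 0 0" --pt "34 0 0 -80 0 0 0" --pt "34 0 0 -100 0 0 0" --pt "34 0 0 -100 0 0 0" --pt "34 0 0 -100 0 0 0"

```text
t: 41.3
ee_pos: [516.7, 26.7, 188.1]
ee_rot: [[0.116, 0.993, 0.005], [0.993, -0.116, 0.0], [0.001, 0.005, -1.0]]
contact_force: [-0.1, 0.3, 1.2]
opening: 33.9
```

```bash
python3 rims.py; python3 g.py 433 336 200 1.29
```

```text
86 1066 z 88.6 0.85 (array([496.3,  29.1], dtype=float32), 59.9, 11.9, 1.454)
86 1063 z 88.7 0.87 (array([534.4,  24.5], dtype=float32), 60.1, 11.4, 1.468)
58 1138 z 60.7 0.74 (array([515.6,  24.5], dtype=float32), 79.9, 59.8, 1.45)
58 120 z 60.8 0.63 (array([510.6, -13.2], dtype=float32), 29.2, 3.9, -0.12)
46 943 z 48.7 0.77 (array([520.5,  68.6], dtype=float32), 59.5, 11.7, -0.118)
46 230 z 48.7 0.65 (array([509.8, -23.4], dtype=float32), 59.3, 3.1, -0.12)
34 1964 z 36.8 0.78 (array([520.7,  84.9], dtype=float32), 60.4, 24.0, -0.089)
34 632 z 36.8 0.65 (array([508.7, -36.8], dtype=float32), 59.3, 11.2, -0.101)
t 41.35 pos [515.6  26.8 186.8] F [-0.   0.2 -0.6] op 33.9 q [-0.42  0.54  0.47  1.95 -0.35  0.73  0.14]
shift [ 297.5 -117.8  -13.3] turn [ 0.002 -0.001  0.165]
```

V-block pressed at 17.6 N, with every surface flat at its expected height. Now to close the vise.

Request:
arm_command --pt "40 30 -12 0 0 0 0.02" --pt "40 60 -24 0 0 0 0.04" --pt "40 90 -36 0 0 0 0.06" --pt "40 120 -47 0 0 0 0.08" --pt "40 150 -59 0 0 0 0.1" --pt "40 180 -71 0 0 0 0.12" --pt "40 210 -83 0 0 0 0.14" --pt "40 240 -95 0 0 0 0.165" --pt "40 270 -107 0 0 0 0.165" --pt "40 297 -118 0 0 0 0.165" --pt "40 297 -118 0 0 0 0.165" --pt "40 297 -118 0 0 0 0.165"

```text
t: 42.35
ee_pos: [430.9, 336.7, 184.5]
ee_rot: [[0.273, 0.962, -0.001], [0.962, -0.273, -0.002], [-0.002, -0.0, -1.0]]
contact_force: [0.5, -0.2, -0.6]
opening: 40.3
```

```bash
python3 grip.py; python3 g.py 431.7 337.5 84 1.29
```

```text
grip 1311 [431.4 336.8 109.2] (array([431.1, 336.3], dtype=float32), 49.4, 13.6, 1.302) x-range [312.1 325.7] y-range [420.  467.7]
jawtops 4718 [444.5 338.3  73.7] (array([441.5, 332.5], dtype=float32), 99.2, 45.4, 1.294) x-range [307.3 351.9] y-range [394.7 492.5]
jawtops 4383 [569.1 297.4  73.7] (array([569.2, 296.2], dtype=float32), 99.2, 31.5, 1.295) x-range [448.8 478.1] y-range [396.  493.4]
vtop 525 [558.7 305.3  63.4] (array([558.3, 302.5], dtype=float32), 103.1, 27.4, 1.041) x-range [447.9 472.9] y-range [396.9 494.2]
t 42.4 pos [431.8 334.8 184.9] F [ 0.8 -0.8 -1.2] op 40.1 q [-1.07  0.6   0.55  1.87 -0.42  0.79 -0.57]
shift [  2.8  -0.9 100.8] turn [0.    0.003 0.001]
```

Request:
arm_command --pt "40 1.5 -0.5 25 0 0.003 0" --pt "40 1.5 -0.5 55 0 0.003 0" --pt "40 1.5 -0.5 85 0 0.003 0" --pt "40 1.5 -0.5 96 0 0.003 0" --pt "40 1.5 -0.5 100 0 0.003 0" --pt "40 1.5 -0.5 100 0 0.003 0" --pt "10 1.5 -0.5 100 0 0.003 0" --pt "0 1.5 -0.5 100 0 0.003 0" --pt "0 1.5 -0.5 100 0 0.003 0" --pt "0 1.5 -0.5 100 0 0.003 0" --pt "0 1.5 -0.5 100 0 0.003 0"

```text
t: 43.32
ee_pos: [433.1, 337.2, 87.8]
ee_rot: [[0.277, 0.961, 0.003], [0.961, -0.277, 0.004], [0.005, 0.002, -1.0]]
contact_force: [-1.9, -0.8, 5.1]
opening: 12.5
```

Request:
arm_command --pt "0 0 4 0 0 0 0" --pt "0 0 10 0 0 0 0" --pt "0 0 17 0 0 0 0" --pt "0 0 24 0 0 0 0" --pt "0 0 31 0 0 0 0" --pt "0 0 38 0 0 0 0" --pt "0 0 44 0 0 0 0" --pt "0 0 48 0 0 0 0" --pt "0 0 51 0 0 0 0" --pt "0 0 53 0 0 0 0" --pt "0 0 53 0 0 0 0" --pt "0 0 53 0 0 0 0"

```text
t: 44.32
ee_pos: [483.6, 322.9, 87.8]
ee_rot: [[0.276, 0.961, 0.003], [0.961, -0.276, 0.005], [0.005, 0.001, -1.0]]
contact_force: [-2.2, 0.2, 5.5]
opening: 12.5
```

```bash
python3 g.py 483.4 322 84 1.29
```

```text
t 44.32 pos [483.6 322.9  87.8] F [-2.2  0.2  5.5] op 12.5 q [-0.91  0.77  0.44  1.85 -0.52  0.64 -0.43]
shift [-0.9  0.1  3.8] turn [ 0.001 -0.005  0.001]
```

Creep onto the stop.

Request:
arm_command --pt "0 0 0.5 0 0 0 0" --pt "0 0 1 0 0 0 0" --pt "0 0 1.5 0 0 0 0" --pt "0 0 2 0 0 0 0" --pt "0 0 2 0 0 0 0"

```text
t: 44.73
ee_pos: [483.6, 322.9, 87.8]
ee_rot: [[0.276, 0.961, -0.001], [0.961, -0.276, 0.005], [0.004, -0.002, -1.0]]
contact_force: [-5.9, 0.4, 9.2]
opening: 13.0
```

It is against the stop: no motion while the force rises. Release, retreat and do a final check.

Request:
arm_command --pt "13 0 0 0 0 0 0" --pt "25 0 -1.5 0 0 0 0" --pt "35 0 -1.5 0 0 0 0" --pt "40 0 -1.5 0 0 0 0" --pt "40 0 -1.5 -10 0 0 0" --pt "40 0 -1.5 -40 0 0 0" --pt "40 0 -1.5 -80 0 0 0" --pt "40 0 -1.5 -120 0 0 0" --pt "40 0 -1.5 -140 0 0 0" --pt "40 0 -1.5 -140 0 0 0" --pt "40 0 -1.5 -140 0 0 0"

```text
t: 45.65
ee_pos: [484.7, 321.8, 228.1]
ee_rot: [[0.278, 0.961, 0.005], [0.961, -0.278, 0.005], [0.006, 0.003, -1.0]]
contact_force: [-0.5, 0.6, -1.6]
opening: 40.4
```

```bash
python3 grip.py; python3 look.py top 12 plate_140 top9; python3 - <<'E'
from h import *
vision.get_image("top")
for n in "v_block bottle piston wrench screwdriver mug gear".split():
    print(n,[(np.round(r["location"]).tolist(),round(r["conf"],2)) for r in finder.spot_in(n,"top")])
E
python3 g.py 483 322 200 1.29
```

```text
grip 961 [483.6 321.9 109.3] (array([483.2, 321.4], dtype=float32), 49.2, 13.3, 1.294) x-range [366.4 379.8] y-range [420.  468.2]
jawtops 3394 [570.8 298.7  73.7] (array([570. , 296.3], dtype=float32), 98.6, 30.6, 1.295) x-range [449.  478.4] y-range [396.8 493.5]
jawtops 3620 [496.1 322.1  73.7] (array([493.6, 317.6], dtype=float32), 98.7, 45.4, 1.294) x-range [361.5 406.2] y-range [395.2 492.8]
vtop 237 [559.3 307.4  63.7] (array([557.2, 302.1], dtype=float32), 100.2, 20.8, 1.087) x-range [448.1 466.7] y-range [397.8 494.2]
0.85 (295, 247) [154. 162. 171.] (array([524.8,  87.2], dtype=float32), 60.6, 24.6, -0.101) medz 37.3 
0.76 (299, 248) [157. 165. 175.] (array([513.2, -22.4], dtype=float32), 60.5, 10.3, -0.128) medz 49.4 
0.75 (439, 348) [ 62. 122. 182.] (array([ 291.4, -303.6], dtype=float32), 140.2, 62.1, -0.814) medz 12.3 
0.67 (303, 250) [146. 154. 162.] (array([514.2, -10.4], dtype=float32), 61.8, 21.4, -0.319) medz 61.3 
0.61 (242, 170) [139. 149. 160.] (array([702.1, 163.2], dtype=float32), 89.6, 72.6, 0.484) medz 61.7 
v_block [([515.0, 27.0, 86.0], 0.94), ([708.0, -60.0, 20.0], 0.71)]
bottle [([718.0, 214.0, 126.0], 0.95)]
piston [([688.0, 154.0, 57.0], 0.72)]
wrench [([366.0, 112.0, 8.0], 0.88)]
screwdriver [([357.0, -116.0, 19.0], 0.69), ([513.0, 77.0, 36.0], 0.34), ([505.0, 23.0, 22.0], 0.24)]
mug [([737.0, -228.0, 38.0], 0.94)]
gear [([706.0, -61.0, 21.0], 0.92)]
t 46.2 pos [483.8 321.4 225.9] F [-0.6 -0.   0.1] op 39.9 q [-0.99  0.59  0.57  1.74 -0.39  0.93 -0.54]
shift [ 0.3 -0.9 25.9] turn [ 0.001 -0.003 -0.   ]
```

View pics/top9.png

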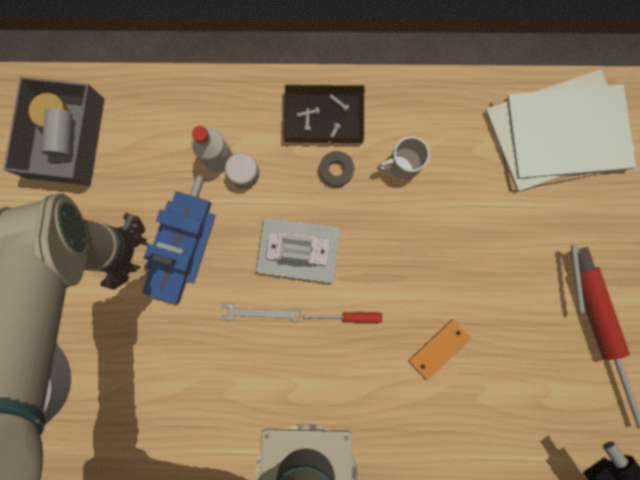

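The pack and V-block sit centred on the stand at (298,249). The vise at (178,245) is shut, and the bystanders are where they were. Handing in.

```bash
python3 -c "
from h import *
print(ticket.sign_off())"
```

```text
the job is handed in; nothing more can be done
None
```

The crankshaft rest is built and handed in at about 46 s, with the arm clear of everything.

- **Pack:** Three loose plates were there (140, 100 and 80; no 120). I stacked them longest first on the stand and pressed each for at least half a second at about 16–20 N before adding the next.
- **V-block:** I opened the vise about 54 mm and lifted the block out. It stands groove up on the pack, and I pressed it on both rims at about 17.6 N.
- **Vise:** I slid the empty vise shut against its stop. The grip plate measures where it started, (483, 321).

**Last checks:**
- The V-block is at (515.3, 26.9) with yaw 1.454, and the stand centre is (515, 26.1) with yaw 1.45.
- The upper faces measured 36.7, 48.7, 60.7 and 88.7 mm, so everything lies flat.
- The wrench, mug, gear, bottle, piston, screwdriver and orange plate read within about 5 mm of their starting positions, and the two top pictures show no shift.

**Disagreements:** The overhead and wrist cameras differed by up to 4 mm on the 80 plate's centre along the stand. The last wrist views put it about 1.5 mm off centre. Plate yaw readings varied by about 0.03 rad. I noticed no grip slip and did not see plate_140 get knocked.

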